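Flip the status flag of the purple-capped sample rack

ROBOT

A 7-joint arm with a two-finger parallel gripper is mounted at the origin on the work surface. World frame = base frame: x ahead of the robot, y to its left, z up, the work surface at z = 0. Lengths are in mm, angles in rad, forces in N, time in s.
With the tool pointing down it reaches from about 400 to 875 mm from the base axis. Payload 4.4 kg.
Tool frame: the origin (TCP) lies at the very end of the fingers, on their centre line; the grasp point (between the pads) lies behind it (ctrl.hold_point_z is the z of the grasp point in the tool frame, in mm); z points along the fingers, y is the direction in which the jaws open and shut (so a half turn about z gives the same grasp; the last joint's range is limited). The gripper opens to 85 mm and grips with 20 to 120 N. Pads are 22 mm wide; open, the fingers measure 114 mm over their backs; the gripper's body (76 mm by 85 mm) begins 54 mm behind the grasp point. The pads swing forward as they close: fully open they stand 13 mm farther back than shut.
Start: joints at [1.204, 0.628, 0.038, 1.517, -0.027, 0.996, -0.02], TCP at [192.614, -620.821, 202.613] pointing down, gripper open.
Joint ranges: [-3.06, 3.06], [-0.37, 2.12], [-1.25, 1.32], [0.18, 2.47], [-1.1, 4.24], [0.23, 1.98], [-2.94, 2.94]. Speed limits (rad/s): [2.57, 2.57, 3.14, 3.14, 3.14, 3.14, 3.14].

INTERFACE

Orientations are given as [roll, pitch, yaw] about the fixed x, y, z axes, in that order (R = Rz(yaw) Ry(pitch) Rx(roll)).
In Python, from cell import ctrl, vision gives the robot as it stands.
- The arm moves only by the shell command python3 -m crank 'ROWS' [OPENING]. ROWS is JSON, a list of rows, each an object of numbers: "x", "y", "z": the shift along the tool's x, y, z in cm; "spin": the turn about the tool's z in rad. A call has 1 to 5 rows; each row shifts and turns the commanded pose from where the row before left it, along the tool's axes as they then stand; what a row does not reach is not made up. A row lasts 1/10 s, in which the tool goes at most 50 mm and 8.59 degrees, less where a joint would pass 70% of its speed; a pose out of reach is approached as far as the arm can. A call is refused whole if a number of a shift passes 5 or a number of a turn 0.15, either way. A call with a gripper value outside its range is refused whole. OPENING is the opening in per cent of the stroke, from 0 (shut) to 100 (fully open), set as the call begins (- or left out, the last holds). The fingers move at their own pace and stop on an object; the grip force is fixed at half the most. Time passes only in rows, so rows that do not move let the fingers close. It gives the time, the measured TCP pose, the force and the opening at its end, in the units of the state.
- ctrl.read_state(): the state, without advancing time (a new reading comes with each control period).
- vision.get_image(name): name is "side" or "top"; returns the picture (480x640x3 uint8, blue, green, red); there is no depth.
- vision.calibration(name): a dict with "vfov" (degrees; the focal length in pixels is half the picture's height over the tangent of half this angle, whatever the lens; pixels are square), "cx", "cy" (the principal point, pixels), "distortion" ([k1, k2, p1, p2, k3] as OpenCV has them; the pictures are not rectified), "eye" and "rotation" of the camera in the world. Camera axes: x right, y up, looking along -z (the intrinsics and any distortion apply to the point x, -y, -z); pixel columns grow to the right and rows downward; lengths in mm; the calibration is good to about 2 mm. A picture is of the moment at which its call begins. calibration takes no time and is no camera call.
- ctrl.finish_job(): hands the job in, once; it reports no verdict.
Trained networks look in the newest picture that a camera, given by its name, has taken for a name from the list of things; names that differ only in an ending like _2 or _b are one class to them, and where a whole thing is asked for, a point or a joint stands for the part that bears it (a point fixed in the world has none). Each returns a list of dicts, best first, with "score" (0 to 1); they miss things now and then, are a little off and sometimes report something else, mostly with a low value. They report only what shows in the picture. A call takes as long as a camera call. They do not tell look-alikes from the thing itself.
- vision.boxes_of(name, camera): "extent" ([left, top, right, bottom] in pixels, round what is visible of it).
- vision.regions_of(name, camera): "mask" (480x640 bool, what is visible of it) and "extent" ([left, top, right, bottom] in pixels, round what is visible of it).
- vision.place_of(name, camera): "point" ([column, row] in pixels: a listed point, or the origin of a listed thing).
The state is a dict: "clock": time; "qpos": joint angles; "qd": joint speeds; "tau": joint torques, N m; "eef_pos": TCP position; "tool_rot": TCP orientation; "force": force on the tool from outside, world axes, zero at the start; "torque": the same for the moment, N m; "width": finger opening in mm.
Only numpy, scipy, OpenCV 4.12 (cv2) and the standard library are available. Lean on these libraries where they do the work, as an engineer would, in place of code of your own. Each camera call takes 0.05 s, during which the arm holds its last target.

TASK

The purple-capped samples are cleared: turn that rack's status flag right over its pivot so that it lies flat with its green face up. Only press and push it gently with the fingertips, without gripping it, for instance press the black tab to raise the flag, push it over and press it flat. Leave the red-capped rack's flag as it is, do not move the loose things on the bench, and finish clear of everything.

Things in the scene. Friction and masses are not known exactly. Their poses are not given: they have to be found in the camera images.
- rack_purple: Fixed steel rack: five purple-capped tubes beside a flip-over status flag. Origin on the work surface straight below the middle of the flag's pivot; z up; the pivot runs along y. Tube row on the +y side, middle 98 mm from the origin, 150 mm long (x), 40 mm wide, caps 110 mm high. Base plate under the flag 170 x 96 mm, 8 mm thick.
- flag_purple (a joint): Angle of the flag of the rack with the purple-capped tubes, rad. 0: its plate (66 x 66 x 4 mm) lies level on the rack's +x side of the pivot, yellow face up; 1.57: upright; 3.14 (stop): level on the -x side, green face up. Stiff friction hinge (about 0.03 N m): it stays where it is left. Starts at 0 to 0.12.
- flag_purple_pivot (a point): Middle of that flag's pivot axis, 75 mm above the surface; fixed. Two cheeks (6 mm thick, 18 mm along x, 85 mm high) hold the axle at y = +-41 mm from here; four rest pins 8 mm thick, 73 mm high, stand at x = +-62, y = +-28 mm. The rest of the space under flag and tab is empty down to the base plate.
- flag_purple_tab (a point): On the black thumb tab, the flag's short tail: 50 mm wide, 4 mm thick, reaching 32 mm from the pivot on the side opposite the plate, in one plane with it. This point: mid thickness, 22 mm from the pivot. Pressing it down 15 mm raises the plate some 45 degrees.
- flag_purple_edge (a point): Middle of the free edge of the plate, 71 mm from the pivot, mid thickness.
- rack_red: Fixed steel rack: five red-capped tubes beside a flip-over status flag. Origin on the work surface straight below the middle of the flag's pivot; z up; the pivot runs along y. Tube row on the +y side, middle 98 mm from the origin, 150 mm long (x), 40 mm wide, caps 110 mm high. Base plate under the flag 170 x 96 mm, 8 mm thick.
- flag_red (a joint): Angle of the flag of the rack with the red-capped tubes, rad. 0: its plate (66 x 66 x 4 mm) lies level on the rack's +x side of the pivot, yellow face up; 1.57: upright; 3.14 (stop): level on the -x side, green face up. Stiff friction hinge (about 0.03 N m): it stays where it is left. Starts at 0 to 0.12.
- flag_red_pivot (a point): Middle of that flag's pivot axis, 75 mm above the surface; fixed. Two cheeks (6 mm thick, 18 mm along x, 85 mm high) hold the axle at y = +-41 mm from here; four rest pins 8 mm thick, 73 mm high, stand at x = +-62, y = +-28 mm. The rest of the space under flag and tab is empty down to the base plate.
- flag_red_tab (a point): On the black thumb tab, the flag's short tail: 50 mm wide, 4 mm thick, reaching 32 mm from the pivot on the side opposite the plate, in one plane with it. This point: mid thickness, 22 mm from the pivot. Pressing it down 15 mm raises the plate some 45 degrees.
- flag_red_edge (a point): Middle of the free edge of the plate, 71 mm from the pivot, mid thickness.
- dropper: Small green dropper bottle with white cap, standing loose between the racks, 32 mm across, 75 mm high; origin at the centre of its underside. A bystander.
- loose_tube: Red-capped sample tube lying loose on the bench, about 101 mm long along its x axis, 17 mm thick; origin on its underside about mid length. A bystander.
- pipette: White and blue hand pipette lying loose at the far side of the bench, about 265 mm long along its x axis, 24 mm wide, 22 mm high; origin on its underside about mid length. A bystander.
Mind the look-alikes: they are no part of the job. Leave any blue or pink look-alike of the rack_red alone.

How it is judged (in metres and radians):
At the end, for the whole second after the job is handed in: The flag of the purple-capped rack lies green face up within 10 degrees of flat (joint above 2.97 rad) and at rest; the red-capped rack's flag is still yellow face up (joint below 0.3 rad); dropper bottle, loose tube and pipette are within 20 mm of where they were (value of joint flag_purple above 2.97 rad and value of joint flag_red below 0.3 rad and velocity of joint flag_purple between -0.05 and 0.05 rad/s and distance of each of dropper, loose_tube, pipette from where it was at the start of the episode below 0.02 m); the robot touches nothing.
It fails at once if the purple rack or its flag is gripped or pushed with more than 30 N (contact force between the fingers and rack_purple above 30 N).
It fails at once if the red-capped rack's flag is raised by more than 0.4 rad (value of joint flag_red above 0.4 rad).
It fails at once if the dropper is moved by more than 30 mm or lifted (distance of dropper from where it was at the start of the episode above 0.03 m).
It fails at once if the loose tube is moved by more than 30 mm or lifted (distance of loose_tube from where it was at the start of the episode above 0.03 m).
It fails at once if the pipette is moved by more than 30 mm or lifted (distance of pipette from where it was at the start of the episode above 0.03 m).
It also fails if it takes over 56 s, if anything falls off the work surface, if the arm or the gripper's body presses on something with over 40 N, if the wrist force passes 120 N, or if a joint passes its speed limit or range.

## Working session

There is one attempt and no reset: what is moved stays moved. The work goes in short steps, Python scripts to look and compute and a shell command to move; the robot and the scene stay as the last step left them, time stands still between calls to the robot, and variables do not carry over. Pictures are saved under pics/ and viewed, and the job is handed in when it is done.

```bash
ls; mkdir -p pics
python3 - <<'E'
from cell import ctrl, vision
import cv2
for n in ("side","top"):
    im=vision.get_image(n); cv2.imwrite(f"pics/{n}0.png",im)
    print(n,vision.calibration(n))
print(ctrl.read_state(), ctrl.hold_point_z)
E
```

```text
pics
side {'vfov': 46.996063614459466, 'cx': 321.90391054600127, 'cy': 239.13391835226025, 'distortion': array([-0.12448162,  0.        ,  0.        ,  0.        ,  0.        ]), 'eye': array([201.53759637, 614.63034359, 876.1048072 ]), 'rotation': array([ 0.69699078, -0.01309086, -2.72007755])}
top {'vfov': 48.80758121891936, 'cx': 323.63677604053817, 'cy': 240.6000417349091, 'distortion': array([0.04415824, 0.        , 0.        , 0.        , 0.        ]), 'eye': array([ 350.54989275,  -29.75086027, 1390.24560698]), 'rotation': array([ 0.07633073,  0.02543021, -1.56060068])}
{'clock': 0.1, 'qpos': array([ 1.20419852,  0.62924107,  0.03846869,  1.51825371, -0.02700506,
        0.99628371, -0.01997091]), 'qd': array([-1.10927904e-03, -1.24167829e-03, -9.27860362e-05, -1.87483041e-03,
       -6.38070349e-04, -1.78020328e-04, -3.30271080e-04]), 'tau': array([ 3.19185296e-03, -5.64534760e+01,  1.23048194e+00, -1.93973851e+01,
        1.13003701e-02,  5.34989158e-03, -5.92206263e-06]), 'eef_pos': array([ 192.42485914, -620.24362877,  201.79422619]), 'tool_rot': array([-3.13992561e+00,  2.53918757e-05,  3.00805127e-01]), 'force': array([ 1.04090661,  0.09134836, -0.18587238]), 'torque': array([0.00537741, 0.02999873, 0.03995305]), 'width': 85.13544537249047} -18.700000000000003
```

View pics/side0.png

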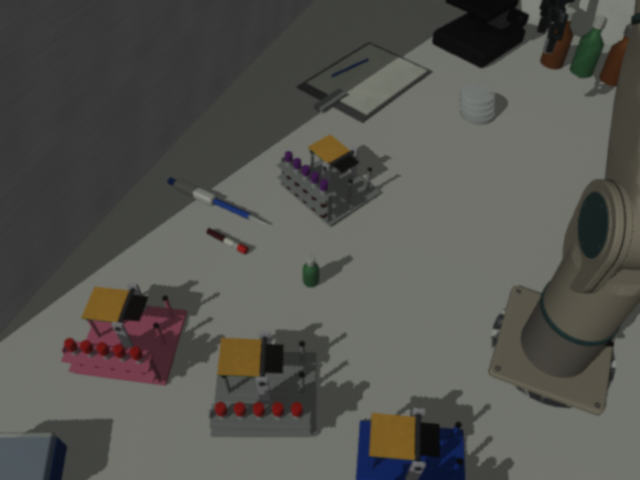

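View pics/top0.png

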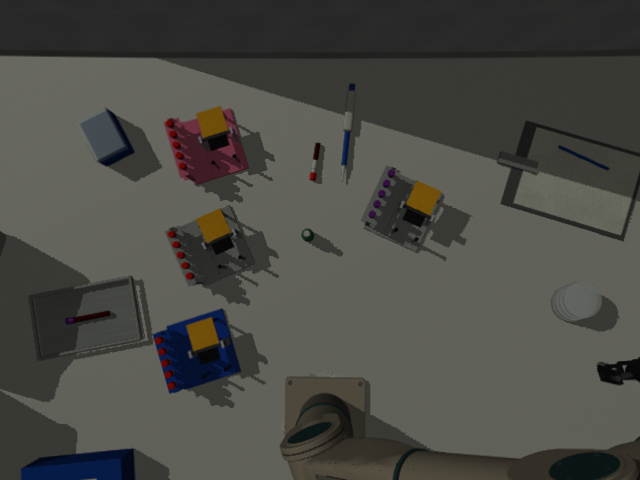

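The side view shows the purple rack around (330,180). The top view shows its plate at (424,198), its tab at (411,217) and its tubes along (380,193). The red, pink and blue racks are on the left, and the gripper is far right in the top view, around (620,372). Next I'll triangulate.

```bash
cat > h.py <<'E'
from cell import ctrl, vision
import numpy as np, cv2
from scipy.spatial.transform import Rotation as Ro
from scipy.optimize import least_squares
def cam(n):
    c=vision.calibration(n); f=240/np.tan(np.radians(c['vfov']/2))
    K=np.array([[f,0,c['cx']],[0,f,c['cy']],[0,0,1.]])
    r=np.array(c['rotation']); R=Ro.from_euler('xyz',r).as_matrix() if r.shape==(3,) else r
    Rcv=np.diag([1,-1,-1])@R.T
    return K,np.array(c['distortion']),Rcv,np.array(c['eye'])
def proj(n,P):
    K,d,R,e=cam(n); P=np.atleast_2d(np.array(P,float))
    rv=cv2.Rodrigues(R)[0]
    return cv2.projectPoints(P,rv,-R@e,K,d)[0].reshape(-1,2)
def tri(pts):
    f=lambda X:np.concatenate([(proj(n,X)[0]-p) for n,p in pts.items()])
    s=least_squares(f,[500,0,50.]); return s.x,np.abs(s.fun).max()
def onz(n,p,z):
    s=least_squares(lambda q:proj(n,[q[0],q[1],z])[0]-p,[500,0.]); return s.x
E
python3 - <<'E'
from h import *
print(proj('top',[[192,-620,202],[0,0,0]]),proj('side',[0,0,0]))
for nm in ['flag_purple_tab','flag_purple_edge','flag_purple_pivot','rack_purple','dropper','loose_tube','pipette','flag_red_pivot']:
    r={}
    for c in('top','side'):
        r[c]=vision.place_of(nm,c)[:5]
        print(nm,c,[(np.round(q['point'],1).tolist(),round(q['score'],2)) for q in r[c]])
E
```

```text
[[610.66231704 358.22707078]
 [324.43340986 418.56639894]] [[553.16671068 347.81185695]]
flag_purple_tab top [([413.5, 216.5], 0.96)]
flag_purple_tab side [([348.6, 162.0], 0.76)]
flag_purple_edge top [([430.1, 183.9], 0.81)]
flag_purple_edge side [([318.8, 140.8], 0.83), ([340.1, 159.3], 0.59)]
flag_purple_pivot top [([419.3, 210.5], 0.91), ([307.4, 234.2], 0.67), ([345.9, 131.9], 0.36)]
flag_purple_pivot side [([341.3, 160.0], 0.97)]
rack_purple top [([413.5, 216.1], 0.9)]
rack_purple side [([321.6, 141.0], 0.69), ([338.3, 183.8], 0.61)]
dropper top [([308.8, 234.6], 0.72)]
dropper side [([313.0, 280.3], 0.8), ([339.6, 159.4], 0.63)]
loose_tube top [([316.2, 160.7], 0.64), ([223.3, 248.8], 0.44)]
loose_tube side [([223.8, 243.8], 0.74), ([219.9, 356.7], 0.7)]
pipette top [([346.2, 130.6], 0.61)]
pipette side [([214.6, 200.1], 0.71), ([340.6, 159.4], 0.59)]
flag_red_pivot top [([216.0, 134.4], 0.8), ([204.7, 350.0], 0.6), ([415.0, 209.9], 0.24)]
flag_red_pivot side [([260.3, 358.5], 0.7), ([417.2, 440.2], 0.67), ([122.4, 304.8], 0.58)]
```

Run:
```python
from h import *
P={'tab':{'top':[413.5,216.5],'side':[348.6,162.0]},'edge':{'top':[430.1,183.9],'side':[318.8,140.8]},'piv':{'top':[419.3,210.5],'side':[341.3,160]},'rack':{'top':[413.5,216.1],'side':[338.3,183.8]},'drop':{'top':[308.8,234.6],'side':[313,280.3]},'lt':{'top':[316.2,160.7],'side':[223.8,243.8]},'pip':{'top':[346.2,130.6],'side':[214.6,200.1]}}
X={}
for k,p in P.items():
    x,r=tri({c:np.array(v) for c,v in p.items()}); X[k]=x; print(k,x.round(1),round(r,2))
# joint fit: x,y,yaw,angle with z=75
def pts(q):
    x,y,w,t=q; d=np.array([np.cos(w)*np.cos(t),np.sin(w)*np.cos(t),np.sin(t)]); o=np.array([x,y,75.])
    return {'piv':o,'edge':o+71*d,'tab':o-22*d,'rack':np.array([x,y,0])}
def f(q):
    return np.concatenate([proj(c,v)[0]-P[k][c] for k,v in pts(q).items() for c in('top','side')])
s=least_squares(f,[*X['piv'][:2],-.3,.05],loss='soft_l1'); print(s.x.round(3),s.fun.round(1))
q=s.x
def rk(px,py,pz):
    x,y,w,_=q; return [x+np.cos(w)*px-np.sin(w)*py,y+np.sin(w)*px+np.cos(w)*py,pz]
base=[rk(a,b,8) for a,b in[(-85,-48),(85,-48),(85,48),(-85,48)]]
caps=[rk(a,b,110) for a,b in[(-75,78),(75,78),(75,118),(-75,118)]]
pins=[rk(a,b,73) for a in(-62,62) for b in(-28,28)]
plate=[rk(a,b,75) for a,b in[(5,-33),(71,-33),(71,33),(5,33)]]
tab=[rk(a,b,75) for a,b in[(-5,-25),(-32,-25),(-32,25),(-5,25)]]
for c,(u,v) in {'top':(350,150),'side':(260,110)}.items():
    im=cv2.imread(f'pics/{c}0.png')
    im=cv2.resize(im[v:v+120,u:u+130],None,fx=5,fy=5,interpolation=cv2.INTER_CUBIC)
    im=cv2.convertScaleAbs(im,alpha=1.5)
    for poly,col in((base,(255,255,0)),(caps,(255,0,255)),(plate,(0,0,255)),(tab,(0,255,0))):
        cv2.polylines(im,[((proj(c,poly)-[u,v]+.5)*5).astype(int)],True,col,1)
    for p in proj(c,pins): cv2.circle(im,tuple(((p-[u,v]+.5)*5).astype(int)),5,(0,255,255),1)
    cv2.imwrite(f'pics/fit_{c}.png',im)
```

```text
tab [ 506.5 -219.7   77.5] 2.43
edge [ 592.5 -260.6   74.3] 1.04
piv [ 526.8 -235.6   62.1] 1.12
rack [ 525.3 -229.5   -5.5] 0.54
drop [466.9  44.4   0.5] 1.97
lt [673.8  29.8 -10.1] 0.54
pip [745.2 -51.5  13.9] 0.94
[ 5.25359e+02 -2.29481e+02 -4.28000e-01  1.50000e-02] [-1.3  1.  -1.2 -2.7 -0.2  1.9 -0.2 -0.   0.8  3.  -1.6  0.6  0.1 -0.8
  0.5 -1.7]
```

View pics/fit_top.png

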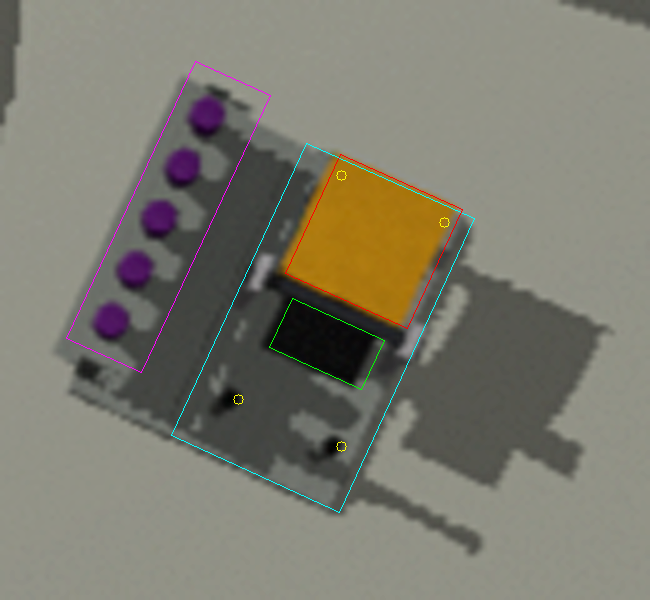

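View pics/fit_side.png

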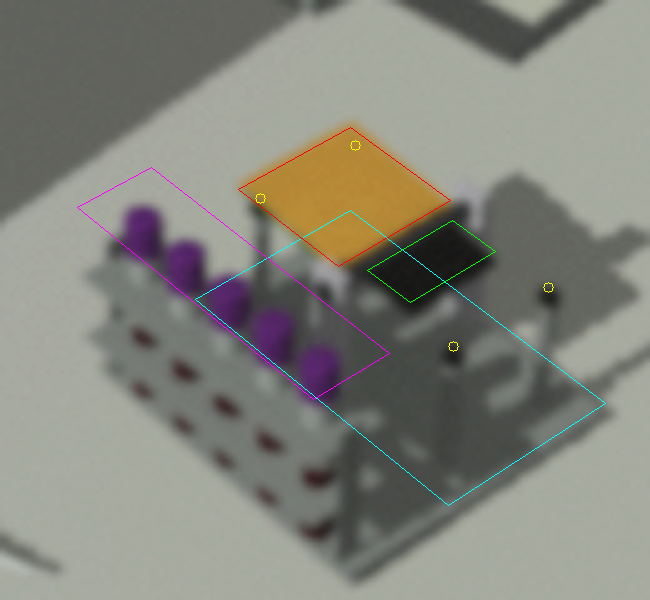

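```bash
cat > fit.py <<'E'
from h import *
def mk(q):
    x,y,w=q[:3]
    return lambda px,py,pz:[x+np.cos(w)*px-np.sin(w)*py,y+np.sin(w)*px+np.cos(w)*py,pz]
def fl(q,r,py): # along plate
    return mk(q)(r*np.cos(q[3]),py,75+r*np.sin(q[3]))
O={'top':(350,150),'side':(260,110)}
obs=[]
F=lambda r,y:(lambda q:fl(q,r,y)); S=lambda a,b,z:(lambda q:mk(q)(a,b,z))
for u,v,g in[(335,155,F(71,33)),(464,210,F(71,-33)),(282,270,F(5,33)),(406,326,F(5,-33)),(267,347,F(-32,25)),(362,390,F(-32,-25)),
  (159,217,S(0,98,110)),(234,394,S(-62,28,73)),(333,445,S(-62,-28,73)),(340,514,S(-85,-48,8))]: obs.append(('top',u,v,g))
for u,v,g in[(350,127,F(71,-33)),(238,187,F(71,33)),(338,266,F(5,33)),(452,198,F(5,-33)),(410,306,F(-32,25)),(495,250,F(-32,-25)),
  (230,285,S(0,98,110)),(453,353,S(-62,28,73)),(548,293,S(-62,-28,73)),(610,408,S(-85,-48,8))]: obs.append(('side',u,v,g))
def f(p):
    return np.concatenate([proj(c,g(p))[0]-(np.array([u,v])/5-.5+O[c]) for c,u,v,g in obs])
s=least_squares(f,[525,-229,-.43,.02],loss='soft_l1')
if __name__=='__main__':
    print(s.x.round(3)); print((f(s.x).reshape(-1,2)).round(1))
    for c in('top','side'):
        k=[i for i,o in enumerate(obs) if o[0]==c]
        g=lambda p:f(p).reshape(-1,2)[k].ravel()
        t=least_squares(g,s.x); print(c,t.x.round(3),g(t.x).reshape(-1,2).round(1).tolist())
E
python3 fit.py
```

```text
[ 5.25127e+02 -2.28048e+02 -4.27000e-01  2.30000e-02]
[[ 0.7 -0.1]
 [-0.8 -0.2]
 [ 0.2  0.8]
 [-0.3  0.6]
 [-0.1  0.1]
 [-0.7 -0. ]
 [ 1.4  0. ]
 [ 0.3  1.2]
 [ 1.2  0.4]
 [-0.6 -0.2]
 [-0.1 -0. ]
 [-0.   0.4]
 [-0.1  0.5]
 [-0.5  0.9]
 [-0.1  0.1]
 [-0.1  1. ]
 [-0.3 -0.8]
 [-0.  -0.8]
 [ 0.  -0.6]
 [-1.  -0.6]]
top [ 5.25851e+02 -2.27730e+02 -4.26000e-01  1.00000e-03] [[0.4, -0.3], [-1.0, -0.4], [0.1, 0.5], [-0.4, 0.3], [-0.2, -0.2], [-0.7, -0.4], [1.2, -0.2], [0.2, 0.9], [1.1, 0.1], [-0.7, -0.5]]
side [ 5.24684e+02 -2.28221e+02 -4.28000e-01  2.20000e-02] [[0.1, -0.0], [0.2, 0.4], [0.1, 0.5], [-0.3, 0.9], [0.1, 0.1], [0.1, 1.0], [-0.1, -0.8], [0.2, -0.8], [0.2, -0.5], [-0.8, -0.5]]
```

```bash
python3 -m crank '[{"spin":0.145,"z":-0.5},{"spin":0.145,"z":-0.5},{"spin":0.145},{"spin":0.145},{"spin":0.147}]' 0
cat > w.py <<'E'
import sys
from h import *
q=[525,-228,-.427]
st=ctrl.read_state(); e=st['eef_pos']; c,s=np.cos(q[2]),np.sin(q[2])
d=e[:2]-q[:2]
print('rack xyz',round(c*d[0]+s*d[1],1),round(-s*d[0]+c*d[1],1),round(e[2],1),'t',round(st['clock'],2),'rot',st['tool_rot'].round(3),'F',st['force'].round(1),'w',round(st['width'],1))
R=Ro.from_euler('xyz',st['tool_rot']).as_matrix()
if len(sys.argv)>3:
    t=[float(v) for v in sys.argv[1:4]]
    g=np.array([q[0]+c*t[0]-s*t[1],q[1]+s*t[0]+c*t[1],t[2]])
    print('tool shift cm',(R.T@(g-e)/10).round(2))
E
python3 w.py -27 0 200
```

```text
rack xyz -139.9 -495.2 202.6 t 0.9 rot [ 3.142 -0.     0.301] F [ 0.5  0.4 -0.1] w 85.6
tool shift cm [ 41.37 -29.47   0.26]invalid input at $[0]: expected keys x, y, z, spin
```

```bash
python3 -m crank '[{"x":0,"y":0,"z":-0.5,"spin":0.145},{"x":0,"y":0,"z":-0.5,"spin":0.145},{"x":0,"y":0,"z":0,"spin":0.145},{"x":0,"y":0,"z":0,"spin":0.145},{"x":0,"y":0,"z":0,"spin":0.147}]' 0; python3 w.py -27 0 200
```

```text
clock: 1.4
eef_pos: [192.7, -620.8, 212.7]
tool_rot: [3.142, -0.0, -0.432]
force: [-0.6, -0.3, -0.0]
width: 12.3
rack xyz -139.8 -495.2 212.7 t 1.4 rot [ 3.142 -0.    -0.432] F [-0.6 -0.3 -0. ] w 12.3
tool shift cm [ 11.02 -49.57   1.27]
```

```bash
python3 -m crank '[{"x":1,"y":-4,"z":0,"spin":0},{"x":1,"y":-4,"z":0,"spin":0},{"x":1,"y":-4,"z":0,"spin":0},{"x":1,"y":-4,"z":0,"spin":0},{"x":1,"y":-4,"z":0,"spin":0}]' 0; python3 -m crank '[{"x":1,"y":-4.5,"z":0,"spin":0},{"x":1,"y":-4.5,"z":0,"spin":0},{"x":1,"y":-4.5,"z":0,"spin":0},{"x":1,"y":-4.5,"z":0,"spin":0},{"x":1,"y":-4.5,"z":0,"spin":0}]' 0; python3 w.py -27 0 150
```

```text
clock: 1.9
eef_pos: [321.8, -458.0, 212.8]
tool_rot: [3.142, -0.001, -0.426]
force: [0.6, 0.6, 0.5]
width: -0.4
clock: 2.4
eef_pos: [460.5, -273.6, 212.9]
tool_rot: [-3.142, -0.001, -0.426]
force: [1.0, -0.8, -0.7]
width: 0.1
rack xyz -39.8 -68.2 212.9 t 2.4 rot [-3.142e+00 -1.000e-03 -4.260e-01] F [ 1.  -0.8 -0.7] w 0.1
tool shift cm [ 1.28 -6.82  6.29]
```

```bash
python3 -m crank '[{"x":0.6,"y":-3.5,"z":0,"spin":0},{"x":0.6,"y":-3.2,"z":0,"spin":0},{"x":0,"y":0,"z":3,"spin":0},{"x":0,"y":0,"z":3,"spin":0},{"x":0,"y":0,"z":3,"spin":0}]' 0;python3 -m crank '[{"x":0,"y":0,"z":1,"spin":0},{"x":0,"y":0,"z":0,"spin":0}]'; python3 w.py -27 0 100
python3 - <<'E'
from h import *
for n,(u,v) in {'top':(330,130),'side':(240,60)}.items():
    im=vision.get_image(n); cv2.imwrite(f"pics/{n}1.png",cv2.resize(im[v:v+150,u:u+200],None,fx=4,fy=4,interpolation=cv2.INTER_CUBIC))
E
```

```text
clock: 2.9
eef_pos: [498.7, -218.7, 122.0]
tool_rot: [-3.141, -0.001, -0.425]
force: [-0.8, 0.4, -0.7]
width: -0.3
clock: 3.1
eef_pos: [497.1, -218.8, 111.6]
tool_rot: [3.141, 0.003, -0.426]
force: [-0.3, -0.3, -0.4]
width: -0.0
rack xyz -29.2 -3.2 111.6 t 3.1 rot [ 3.141e+00  3.000e-03 -4.260e-01] F [-0.3 -0.3 -0.4] w -0.0
tool shift cm [ 0.22 -0.32  1.16]
```

View pics/side1.png

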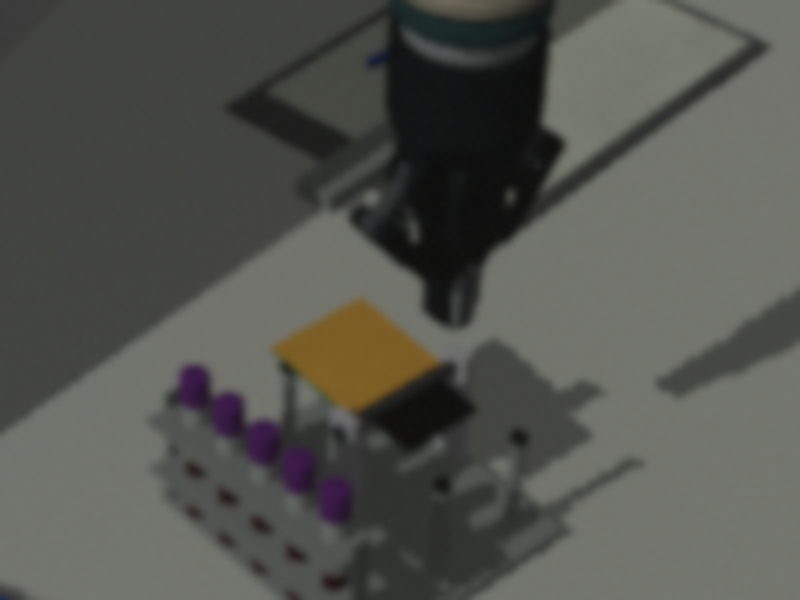

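View pics/top1.png

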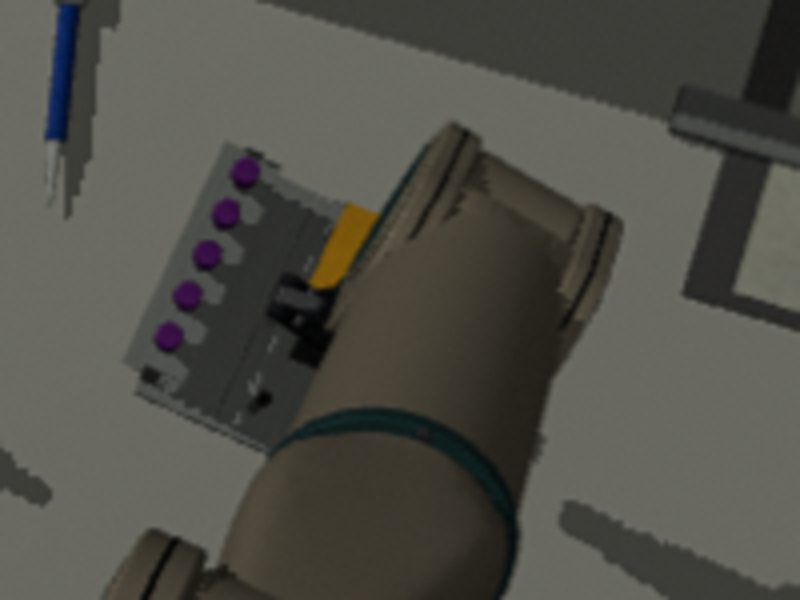

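The side crop puts the closed fingertip at (448,325), which is full-image (352,141), above the tab at crop (425,412). I'll compare that with the projected TCP.

Run:
```python
from h import *
e=ctrl.read_state()['eef_pos']; p=proj('side',[e,[e[0],e[1],77]])
print(p, (p-[240,60])*4)
```

```text
[[350.62531161 149.87769099]
 [349.74485203 162.87393735]] [[442.50124643 359.51076397]
 [438.97940813 411.49574941]]
```

Run:
```python
from h import *
im=vision.get_image('side'); e=ctrl.read_state()['eef_pos']; print(e)
u,v=310,100
c=cv2.resize(im[v:v+90,u:u+100],None,fx=6,fy=6,interpolation=cv2.INTER_NEAREST)
c=cv2.convertScaleAbs(c,alpha=2.2)
for z in (0,10,20,30): 
    p=(proj('side',e+[0,0,z])[0]-[u,v]+.5)*6; cv2.circle(c,tuple(p.astype(int)),4,(0,0,255),1)
cv2.imwrite('pics/side1z.png',c)
```

```text
[ 499.07854944 -219.79443476  113.99185538]
```

View pics/side1z.png

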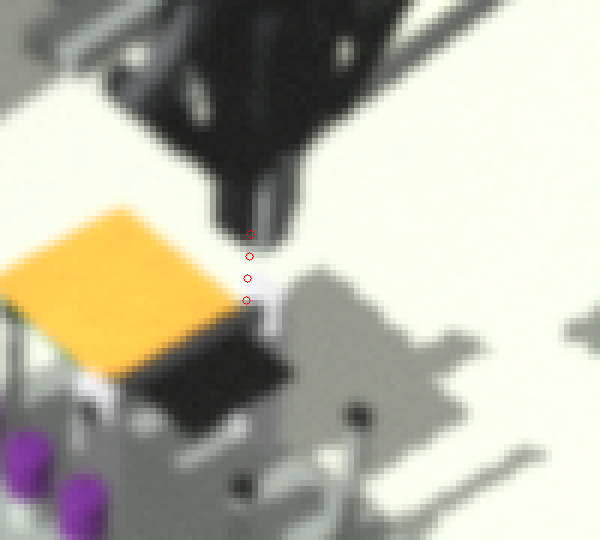

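Run:
```python
from h import *
im=vision.get_image('side'); e=ctrl.read_state()['eef_pos']; print(e)
u,v=325,115
c=im[v:v+50,u:u+50]
c=cv2.resize(c,None,fx=12,fy=12,interpolation=cv2.INTER_NEAREST)
c=np.clip((c.astype(float)-20)*1.55,0,255).astype('uint8')
cv2.imwrite('pics/side1y.png',c)
print(im[130:165,352].tolist())
for nm in ('flag_purple_pivot',): pass
```

```text
[ 499.1159205  -219.79714649  114.10080085]
[[24, 25, 24], [28, 28, 28], [37, 37, 36], [41, 42, 40], [43, 43, 42], [43, 44, 42], [44, 45, 44], [48, 50, 47], [49, 49, 48], [51, 51, 50], [65, 66, 64], [83, 85, 83], [97, 102, 100], [105, 112, 110], [109, 114, 112], [111, 113, 112], [111, 112, 111], [112, 111, 111], [112, 111, 110], [100, 99, 99], [73, 72, 72], [48, 48, 47], [38, 38, 37], [38, 38, 38], [43, 43, 42], [43, 42, 43], [34, 34, 34], [24, 24, 24], [17, 17, 18], [15, 16, 16], [17, 18, 18], [15, 16, 17], [15, 16, 16], [15, 16, 15], [16, 17, 18]]
```

View pics/side1y.png

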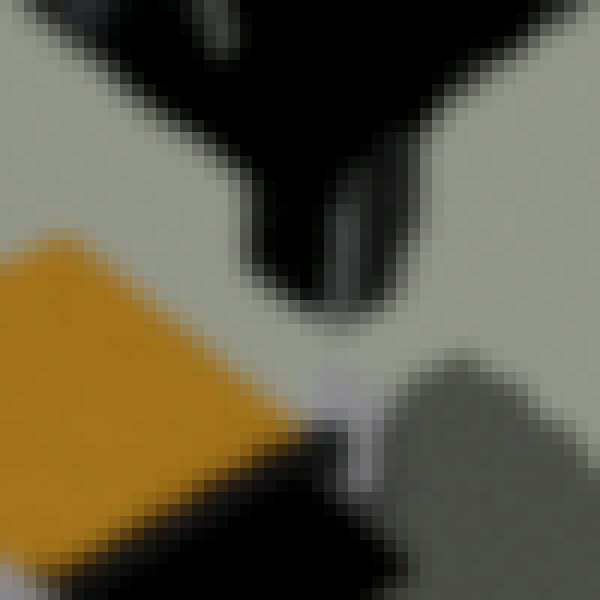

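Run:
```python
from h import *
im=cv2.imread('pics/top0.png'); u,v=570,330
c=cv2.resize(im[v:v+70,u:u+70],None,fx=8,fy=8,interpolation=cv2.INTER_CUBIC); c=cv2.convertScaleAbs(c,alpha=1.8)
e=np.array([192.4,-620.2,201.8]); y=np.array([.296,-.955,0])
for dz,col in((0,(0,0,255)),(13,(0,255,0)),(35,(255,0,0))):
  for k in(-50,0,50):
    p=(proj('top',e+k*y+[0,0,dz])[0]-[u,v]+.5)*8; cv2.circle(c,tuple(p.astype(int)),4,col,1)
cv2.imwrite('pics/top0z.png',c)
```

```text
(no output)
```

View pics/top0z.png

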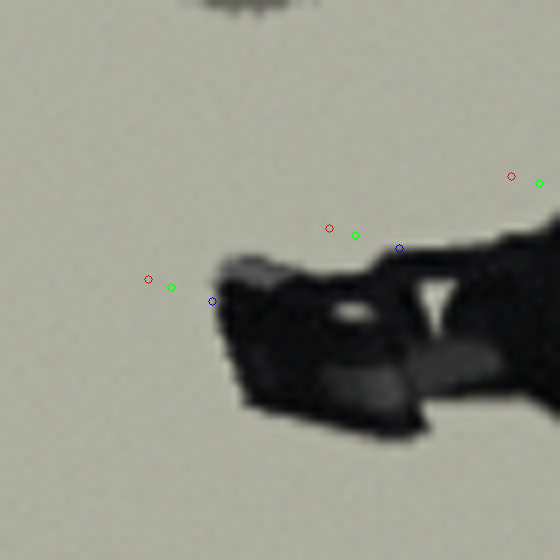

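The visible fingertip sits 8 px higher in the side image than the projected TCP. In the start top picture it's also off, in a way that fits the tip being about 28 mm higher than reported. I'll descend gently and use force and images to settle this.

```bash
python3 w.py -27 0 100; python3 -m crank '[{"x":0,"y":0,"z":0.7,"spin":0},{"x":0,"y":0,"z":0.7,"spin":0},{"x":0,"y":0,"z":0,"spin":0}]' 0
cat > snap.py <<'E'
import sys
from h import *
tag=sys.argv[1]; u,v=310,100
im=vision.get_image('side'); st=ctrl.read_state(); e=st['eef_pos']; print(e.round(1),st['force'].round(1),st['clock'])
c=cv2.resize(im[v:v+100,u-30:u+100],None,fx=6,fy=6,interpolation=cv2.INTER_CUBIC); c=cv2.convertScaleAbs(c,alpha=1.7)
p=(proj('side',e)[0]-[u-30,v]+.5)*6; cv2.circle(c,tuple(p.astype(int)),4,(0,0,255),1)
cv2.imwrite(f'pics/s_{tag}.png',c)
E
python3 snap.py a
```

```text
rack xyz -27.0 -3.3 114.1 t 3.3 rot [-3.141e+00 -3.000e-03 -4.260e-01] F [-0.9  0.4 -0.6] w -0.5
tool shift cm [-0.01 -0.33  1.41]
clock: 3.6
eef_pos: [497.4, -218.8, 97.8]
tool_rot: [-3.142, 0.002, -0.426]
force: [0.1, 0.3, -0.2]
width: -0.3
[ 497.6 -218.9   98.1] [ 0.3 -0.1 -0.2] 3.65
```

View pics/s_a.png

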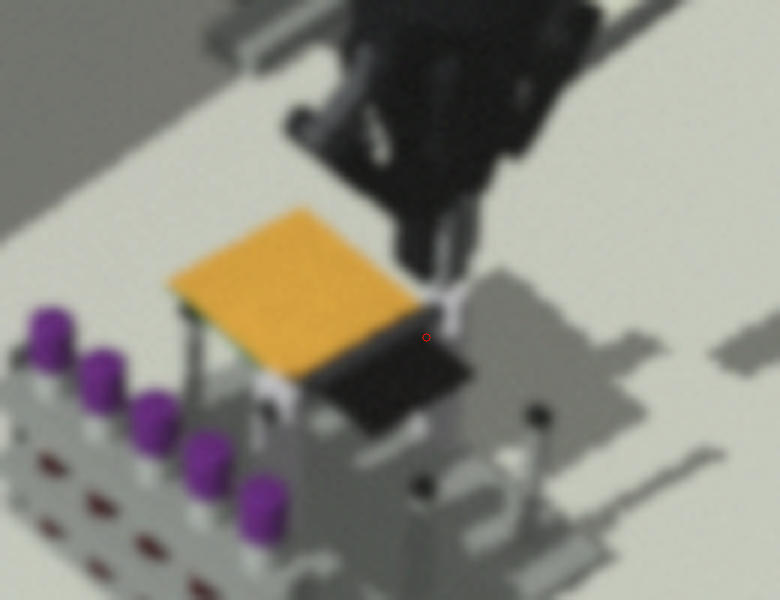

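Run:
```python
from h import *
from fit import s,mk
g=mk(s.x)
def L(n,px,P):
    q=onz(n,np.array(px),0); d=(q-np.array(P[:2]))/P[2]; return d.round(3)
print('pin top',L('top',(446,258.5),g(-62,-28,73)),'side',L('side',(399.2,175.8),g(-62,-28,73)))
print('plate corner top',L('top',(472,216),g(71,-33,75)))
# tip from side ray + shadow
for tip,sh,e in(((353.3,141.5),(405,156.3),(499.1,-219.8,114)),((352.8,147.5),(398.8,158.3),(497.6,-218.9,98.1))):
    q=onz('side',np.array(sh),0)
    for z in (80,90,100,110,120,130,140):
        t=onz('side',np.array(tip),z); print(z,t.round(1),'L',((q-t)/z).round(3), 'off',(t-e[:2]).round(1))
```

```text
pin top [-0.613 -1.167] side [-0.683 -1.097]
plate corner top [-0.69  -1.249]
80 [ 517.1 -285.2] L [-1.258 -1.163] off [ 18.  -65.4]
90 [ 513.2 -273.9] L [-1.074 -1.159] off [ 14.1 -54.1]
100 [ 509.2 -262.6] L [-0.927 -1.156] off [ 10.1 -42.8]
110 [ 505.2 -251.3] L [-0.807 -1.154] off [  6.1 -31.5]
120 [ 501.3 -240. ] L [-0.707 -1.152] off [  2.2 -20.2]
130 [ 497.3 -228.7] L [-0.622 -1.15 ] off [-1.8 -8.9]
140 [ 493.3 -217.4] L [-0.549 -1.149] off [-5.8  2.4]
80 [ 510.5 -265.8] L [-1.036 -1.239] off [ 12.9 -46.9]
90 [ 506.6 -254.8] L [-0.877 -1.224] off [  9.  -35.9]
100 [ 502.7 -243.7] L [-0.751 -1.213] off [  5.1 -24.8]
110 [ 498.9 -232.6] L [-0.647 -1.203] off [  1.3 -13.7]
120 [ 495.  -221.6] L [-0.561 -1.195] off [-2.6 -2.7]
130 [ 491.1 -210.5] L [-0.488 -1.188] off [-6.5  8.4]
140 [ 487.2 -199.5] L [-0.425 -1.182] off [-10.4  19.4]
```

```bash
python3 - <<'E'
from h import *
for P in([400,-450,150],[450,-400,150],[500,-350,150],[430,-430,215],[350,-420,150]): print(P,proj('top',P)[0].round(),proj('side',P)[0].round())
E
python3 w.py 0 -190 150; python3 w.py 0 -190 150|tail -1
```

```text
[400, -450, 150] [519. 262.] [430.  90.]
[450, -400, 150] [497. 240.] [402.  96.]
[500, -350, 150] [475. 218.] [373. 102.]
[430, -430, 215] [520. 247.] [419.  66.]
[350, -420, 150] [507. 283.] [448. 103.]
rack xyz -28.7 -3.1 98.1 t 3.65 rot [-3.142e+00  1.000e-03 -4.260e-01] F [ 0.3 -0.1 -0.2] w 0.1
tool shift cm [ 2.85 18.69 -5.19]
tool shift cm [ 2.85 18.69 -5.19]
```

```bash
python3 -m crank '[{"x":0,"y":0,"z":-4,"spin":0},{"x":0,"y":2.5,"z":-1,"spin":0},{"x":0,"y":4.5,"z":0,"spin":0},{"x":0,"y":4.5,"z":0,"spin":0},{"x":0,"y":4.5,"z":0,"spin":0}]' 0;python3 -m crank '[{"x":0,"y":3,"z":0,"spin":0},{"x":0,"y":2,"z":0,"spin":0},{"x":0,"y":0,"z":0,"spin":0}]' 0
python3 - <<'E'
from h import *
e=ctrl.read_state()['eef_pos']; print(e)
outs=[]
for n in('top','side'):
    im=vision.get_image(n); cv2.imwrite(f'pics/{n}2.png',im); p=proj(n,e)[0]; u,v=(p-[30,30]).astype(int); u=min(max(u,0),640-70); v=max(v,0)
    c=cv2.resize(im[v:v+70,u:u+70],None,fx=8,fy=8,interpolation=cv2.INTER_CUBIC); c=cv2.convertScaleAbs(c,alpha=1.8)
    cv2.circle(c,tuple(((p-[u,v]+.5)*8).astype(int)),4,(0,0,255),1); cv2.imwrite(f'pics/{n}2z.png',c); print(n,u,v,p)
E
```

```text
clock: 4.15
eef_pos: [431.3, -366.2, 149.0]
tool_rot: [3.141, -0.001, -0.425]
force: [0.4, -0.2, -0.4]
width: 0.4
clock: 4.45
eef_pos: [408.6, -414.1, 148.8]
tool_rot: [3.139, -0.0, -0.432]
force: [0.5, -0.4, 0.4]
width: 0.1
[ 408.61565284 -414.14639162  148.76087467]
top 473 227 [503.36529086 257.82503437]
side 391 67 [421.52935978  97.6129303 ]
```

View pics/top2z.png

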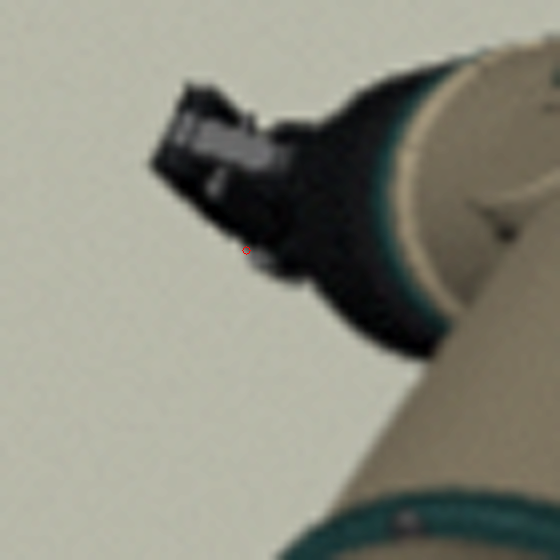

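View pics/side2z.png

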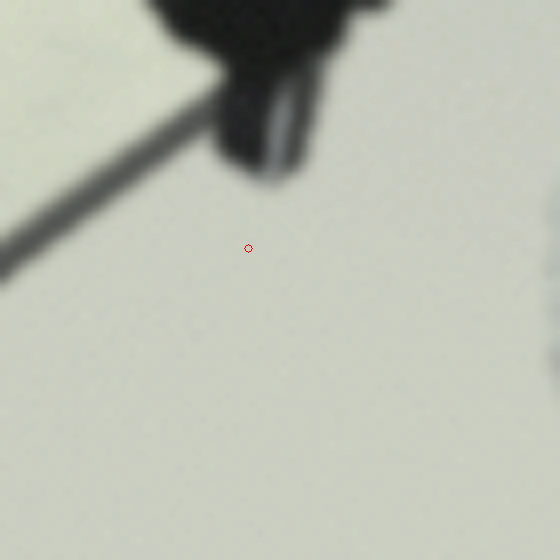

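Run:
```python
from h import *
print(tri({'top':np.array([494,241.8]),'side':np.array([424,87.5])}))
for n,p in (('top',[494,241.8]),('side',[424,87.5])):
    for z in(110,150,190): print(n,z,onz(n,np.array(p),z).round(1))
print(ctrl.read_state())
```

```text
(array([ 421.13476141, -384.2449003 ,  193.8593161 ]), np.float64(9.41555955251269))
top 110 [ 448.6 -404.7]
top 150 [ 445.6 -393. ]
top 190 [ 442.5 -381.3]
side 110 [ 426.4 -511.5]
side 150 [ 414.7 -452.7]
side 190 [ 403.  -393.9]
{'clock': 4.55, 'qpos': array([ 0.61580542,  0.60065467,  0.18693048,  1.77623655, -0.15111919,
        0.77918707, -1.11893428]), 'qd': array([-0.02995022, -0.00427604, -0.02177512,  0.0091022 , -0.00269704,
        0.00135439,  0.00061017]), 'tau': array([ 1.71663724e+00, -5.10695601e+01,  4.01423380e+00, -1.62596011e+01,
        1.50089012e-01, -5.72438759e-02,  1.71459670e-02]), 'eef_pos': array([ 411.27173036, -409.79693602,  148.48354932]), 'tool_rot': array([-3.14068341e+00,  2.95165135e-04, -4.26714099e-01]), 'force': array([-0.44511286,  0.94496869, -0.21638974]), 'torque': array([ 0.02001693, -0.01880616,  0.01426773]), 'width': -0.023143209454605348}
```

View pics/top2.png

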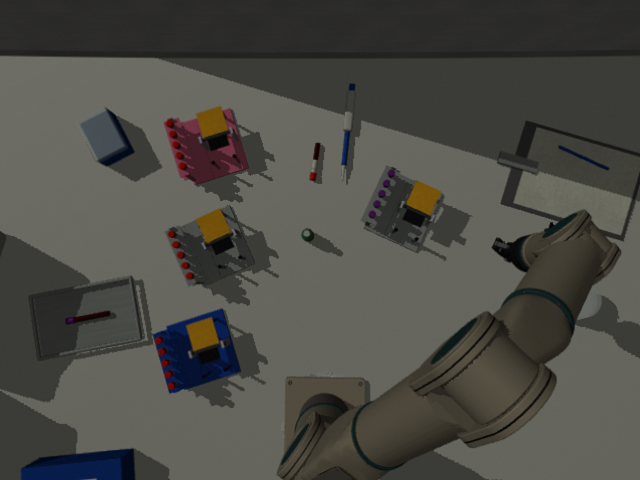

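View pics/side2.png

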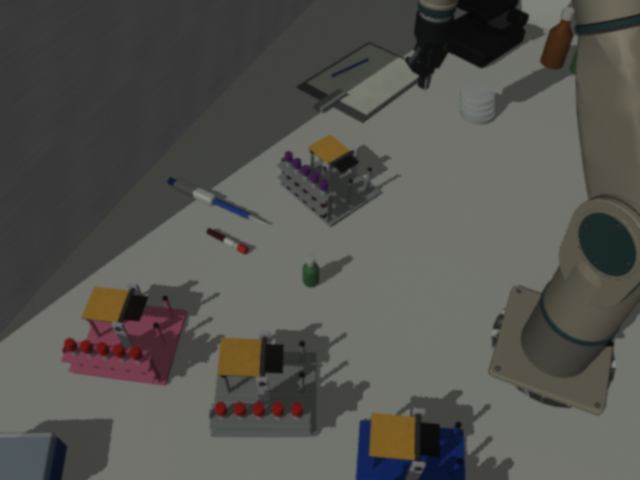

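```bash
python3 -m crank '[{"x":0,"y":0,"z":0,"spin":0},{"x":0,"y":0,"z":0,"spin":0},{"x":0,"y":0,"z":0,"spin":0}]' 0
cat > both.py <<'E'
import sys
from h import *
t=sys.argv[1]
for n in('top','side'):
    im=vision.get_image(n); st=ctrl.read_state(); e=st['eef_pos']; print(e.round(1),np.abs(st['qd']).max().round(4)); cv2.imwrite(f'pics/{n}{t}.png',im); p=proj(n,e)[0]; u,v=(p-[50,50]).astype(int); u=min(max(u,0),640-100); v=max(v,0)
    c=cv2.resize(im[v:v+75,u:u+100],None,fx=8,fy=8,interpolation=cv2.INTER_CUBIC); c=cv2.convertScaleAbs(c,alpha=1.8)
    for dz in(0,20,73,120):
        p=proj(n,e+[0,0,dz])[0]; cv2.circle(c,tuple(((p-[u,v]+.5)*8).astype(int)),4,(0,0,255),1)
    cv2.imwrite(f'pics/{n}{t}z.png',c); print(n,u,v,proj(n,e))
E
python3 both.py 3; python3 -c "
from h import *
print(proj('top',[350,-30,0]))"
```

```text
clock: 4.85
eef_pos: [412.0, -409.3, 148.7]
tool_rot: [-3.141, -0.0, -0.424]
force: [0.2, -0.5, -0.5]
width: -0.2
[ 411.8 -409.5  148.7] 0.0062
top 451 206 [[501.30062792 256.43384326]]
[ 411.6 -409.7  148.7] 0.0045
side 369 48 [[419.65599948  98.34102756]]
[[337.22848827 281.27967503]]
```

View pics/top3z.png

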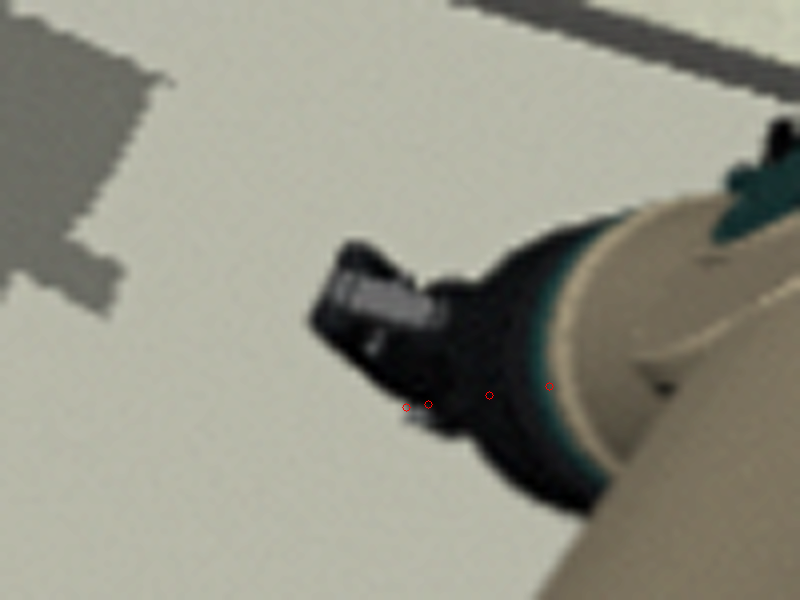

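View pics/side3z.png

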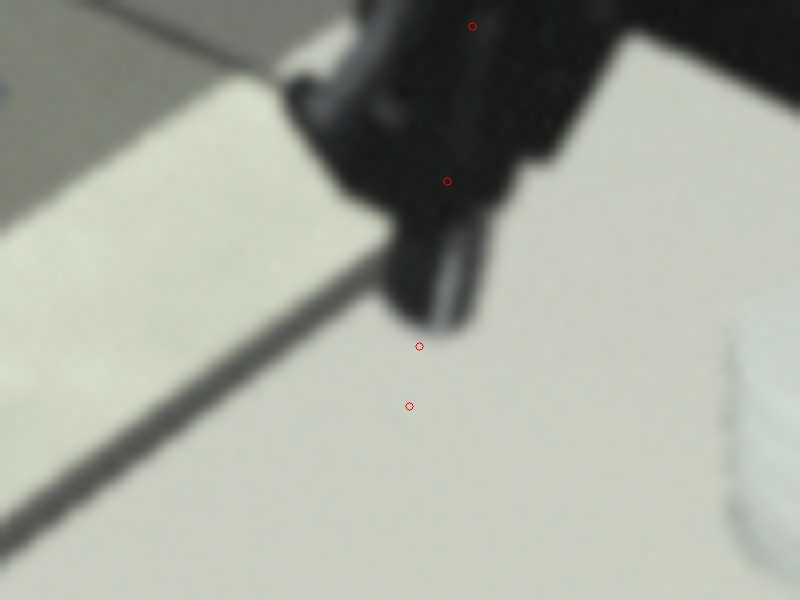

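Run:
```python
from h import *
for t in ((502.9,257.9),(502,257)):
  for sd in ((424,89.3),(423,87.5)):
    x,r=tri({'top':np.array(t),'side':np.array(sd)}); print(x.round(1),round(r,2))
im=cv2.imread('pics/top3.png'); u,v=480,225
c=cv2.resize(im[v:v+50,u:u+60],None,fx=12,fy=12,interpolation=cv2.INTER_CUBIC); c=np.clip((c.astype(float))*4,0,255).astype('uint8'); cv2.imwrite('pics/top3y.png',c)
im=cv2.imread('pics/side3.png'); u,v=395,45
c=cv2.resize(im[v:v+50,u:u+60],None,fx=12,fy=12,interpolation=cv2.INTER_CUBIC); c=np.clip((c.astype(float))*4,0,255).astype('uint8'); cv2.imwrite('pics/side3y.png',c)
```

```text
[ 405.7 -404.2  178.3] 0.61
[ 406.8 -402.3  183.6] 0.0
[ 406.4 -402.1  179.6] 1.15
[ 407.5 -400.2  184.9] 0.54
```

View pics/top3y.png

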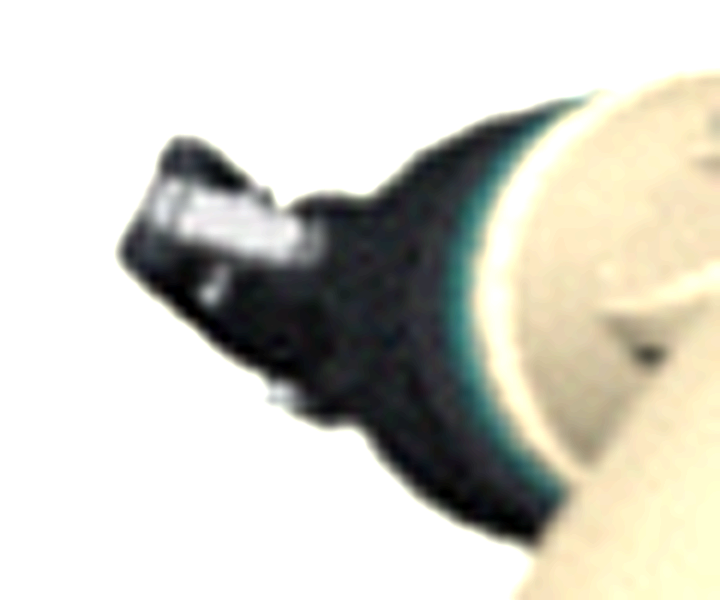

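View pics/side3y.png

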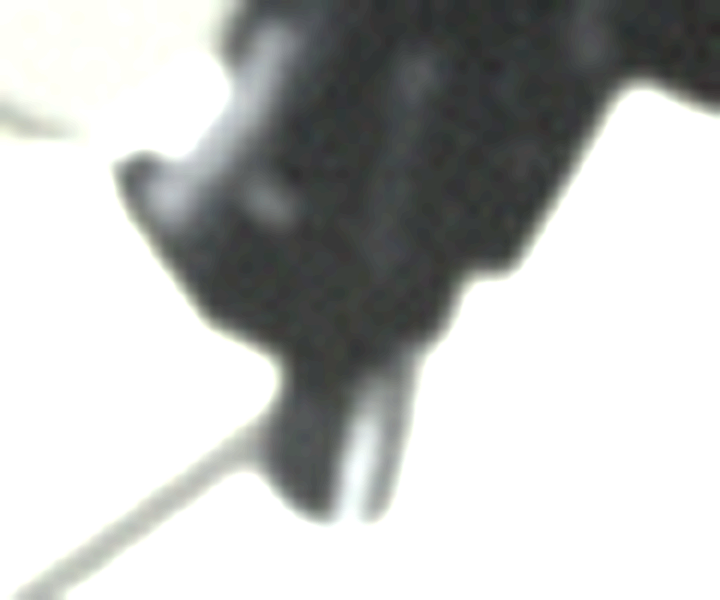

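The gripper is visible in both views. In the top view the pad tips are at (503.6,257.8), and in the side view at (424.5,88.3). Triangulated, the tip is about 27 mm above the reported TCP, with xy within about 5 mm. I'll go back over the tab, come down carefully and check each step in the picture.

```bash
python3 w.py -27 -3 110
```

```text
rack xyz -27.9 -212.4 148.7 t 4.95 rot [-3.141 -0.    -0.425] F [-0.4  0.   0.3] w 0.3
tool shift cm [  0.13 -20.94   3.87]
```

```bash
python3 -m crank '[{"x":0,"y":-4,"z":0,"spin":0},{"x":0,"y":-4.5,"z":0,"spin":0},{"x":0,"y":-4.5,"z":0,"spin":0},{"x":0,"y":-4,"z":0,"spin":0},{"x":0.1,"y":-3.9,"z":0,"spin":0}]' 0; python3 -m crank '[{"x":0,"y":0,"z":2,"spin":0},{"x":0,"y":0,"z":2,"spin":0},{"x":0,"y":0,"z":1,"spin":0},{"x":0,"y":0,"z":0,"spin":0},{"x":0,"y":0,"z":0,"spin":0}]' 0;python3 w.py -27 -3 80
```

```text
clock: 5.45
eef_pos: [499.2, -218.3, 148.8]
tool_rot: [-3.141, -0.0, -0.425]
force: [0.1, 0.3, -0.3]
width: 0.1
clock: 5.95
eef_pos: [498.6, -221.0, 99.0]
tool_rot: [3.141, -0.0, -0.427]
force: [-0.1, 1.2, 0.2]
width: 0.2
rack xyz -26.9 -4.6 99.0 t 5.95 rot [ 3.141 -0.    -0.427] F [-0.1  1.2  0.2] w 0.2
tool shift cm [-0.01 -0.16  1.9 ]
```

```bash
python3 -m crank '[{"x":0,"y":0,"z":0.9,"spin":0},{"x":0,"y":0,"z":0.9,"spin":0},{"x":0,"y":0,"z":0.4,"spin":0},{"x":0,"y":0,"z":0,"spin":0}]' 0;python3 snap.py b
```

```text
clock: 6.35
eef_pos: [497.9, -220.3, 75.8]
tool_rot: [3.142, 0.002, -0.426]
force: [-0.0, -0.5, 0.3]
width: 0.1
[ 498.2 -220.4   76.2] [0.6 0.  0.2] 6.4
```

View pics/s_b.png

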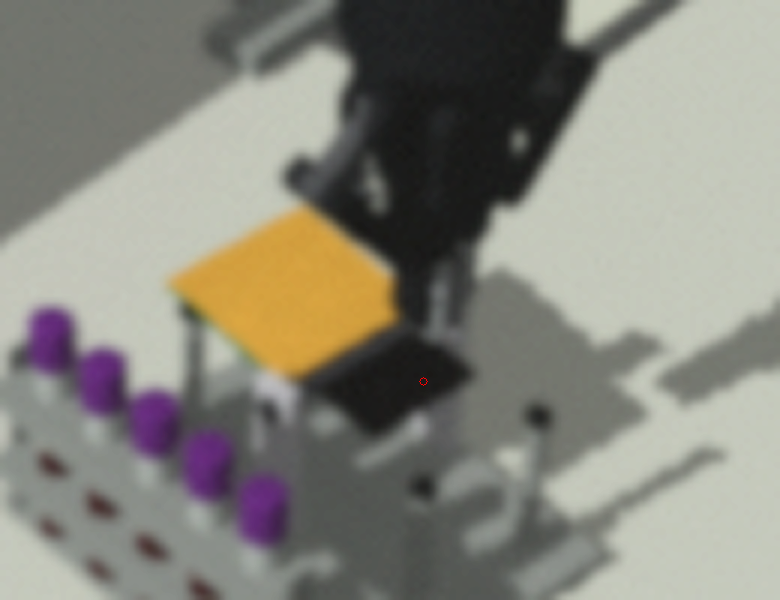

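The tip is at about (432,335), still above the tab's far corner, and the flag hasn't moved. I'll keep going down.

```bash
python3 -m crank '[{"x":0,"y":0,"z":0.5,"spin":0},{"x":0,"y":0,"z":0.5,"spin":0},{"x":0,"y":0,"z":0,"spin":0}]' 0;python3 snap.py c
```

```text
clock: 6.7
eef_pos: [498.0, -220.2, 65.9]
tool_rot: [3.142, 0.001, -0.426]
force: [0.4, -0.2, -0.5]
width: -0.0
[ 498.2 -220.3   66.2] [0.1 0.7 0.6] 6.75
```

View pics/s_c.png

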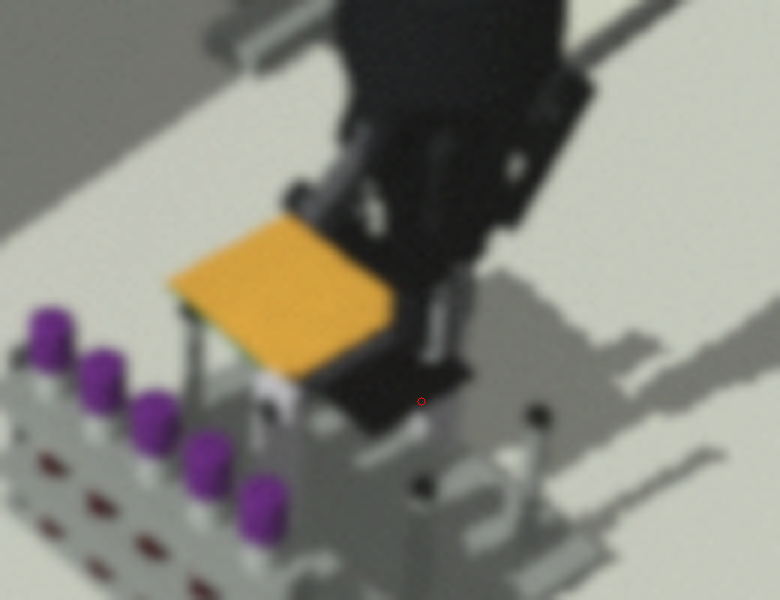

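```bash
python3 -m crank '[{"x":0,"y":0,"z":0.5,"spin":0},{"x":0,"y":0,"z":0.5,"spin":0},{"x":0,"y":0,"z":0,"spin":0}]' 0;python3 snap.py d
```

```text
clock: 7.05
eef_pos: [498.0, -220.2, 55.9]
tool_rot: [-3.142, 0.001, -0.426]
force: [-0.6, -0.7, 0.3]
width: -0.0
[ 498.1 -220.3   56.2] [0.7 0.2 0. ] 7.1
```

View pics/s_d.png

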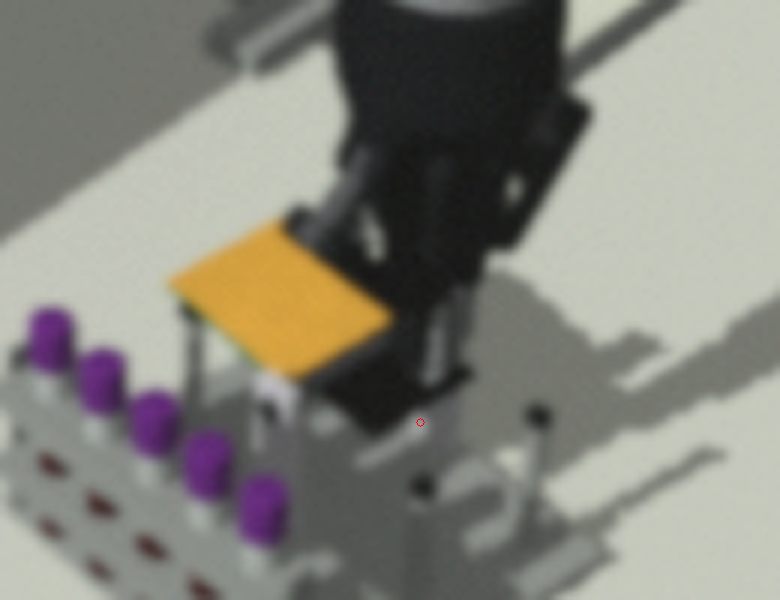

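```bash
python3 -m crank '[{"x":0,"y":0,"z":0.3,"spin":0},{"x":0,"y":0,"z":0.3,"spin":0},{"x":0,"y":0,"z":0,"spin":0}]' 0;python3 snap.py e
```

```text
clock: 7.4
eef_pos: [498.2, -220.3, 50.2]
tool_rot: [-3.142, 0.001, -0.426]
force: [-0.2, 0.5, -0.6]
width: -0.1
[ 498.3 -220.4   50.4] [-0.1 -0.1  0.1] 7.45
```

View pics/s_e.png

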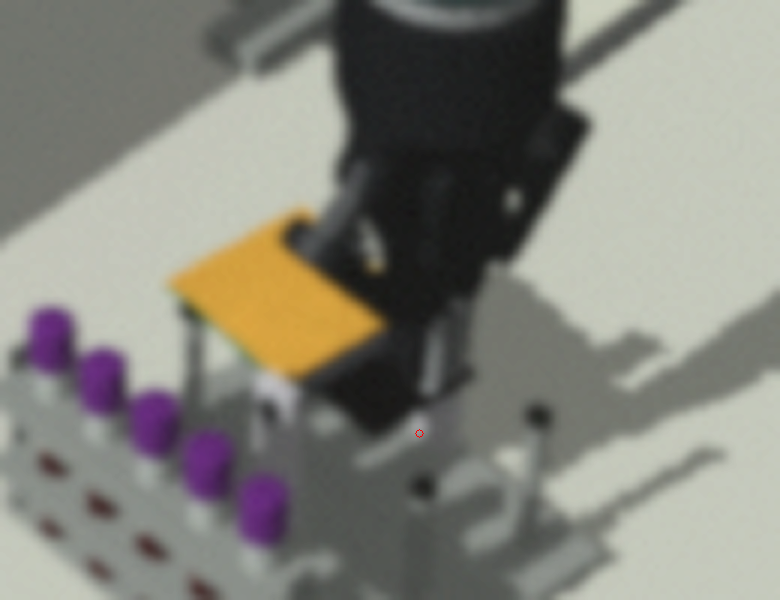

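Run:
```python
from h import *
from fit import s,mk
g=mk(s.x)
F=lambda P:((proj('side',P)-[280,100]+.5)*6).round(0).tolist()
for z in(77,80,85):
    print(z,'finger corners',F([g(-27+a,-4.5+b,z) for a in(-11,11) for b in(-14,0,14)]))
for y in(40,50,60):
  for z in(130,150,170): print(y,z,F([g(-27,y,z)]))
e=ctrl.read_state()['eef_pos']; print('axis',[F([e+[0,0,k]]) for k in (0,20,40,73,100,150)])
```

```text
77 finger corners [[473.0, 377.0], [444.0, 394.0], [416.0, 411.0], [430.0, 346.0], [402.0, 362.0], [373.0, 379.0]]
80 finger corners [[473.0, 371.0], [445.0, 388.0], [416.0, 405.0], [431.0, 339.0], [402.0, 356.0], [374.0, 373.0]]
85 finger corners [[474.0, 360.0], [445.0, 377.0], [417.0, 395.0], [431.0, 329.0], [403.0, 346.0], [374.0, 363.0]]
40 130 [[336.0, 319.0]]
40 150 [[337.0, 274.0]]
40 170 [[339.0, 228.0]]
50 130 [[314.0, 332.0]]
50 150 [[315.0, 287.0]]
50 170 [[317.0, 240.0]]
60 130 [[292.0, 345.0]]
60 150 [[293.0, 299.0]]
60 170 [[294.0, 253.0]]
axis [[[420.0, 434.0]], [[422.0, 393.0]], [[425.0, 351.0]], [[430.0, 280.0]], [[434.0, 219.0]], [[442.0, 101.0]]]
```

```bash
python3 -m crank '[{"x":0,"y":0,"z":0.3,"spin":0},{"x":0,"y":0,"z":0.3,"spin":0},{"x":0,"y":0,"z":0,"spin":0}]' 0;python3 snap.py f
```

```text
clock: 7.75
eef_pos: [498.7, -220.6, 44.4]
tool_rot: [3.142, -0.0, -0.426]
force: [-0.4, 0.8, -0.2]
width: 0.0
[ 498.5 -220.5   44.5] [ 0.4  0.1 -0.8] 7.8
```

View pics/s_f.png

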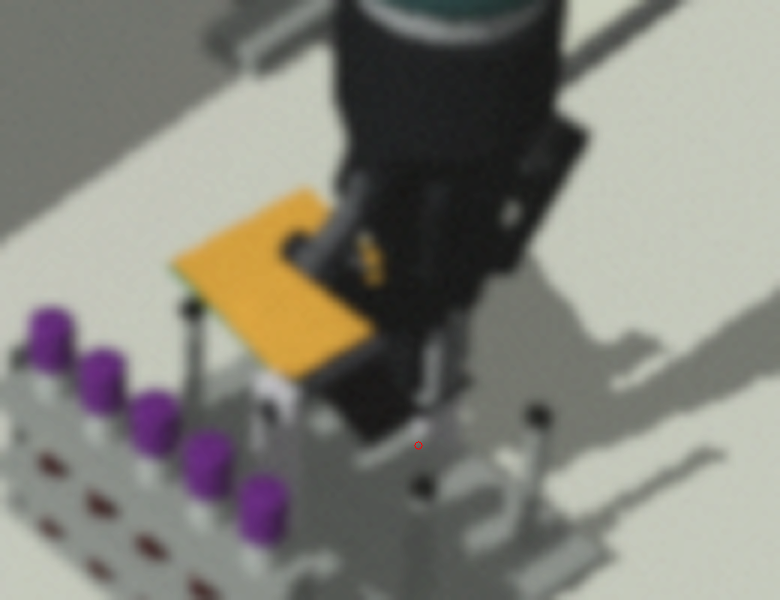

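The press is raising the flag: the plate's left corner went from (168,283) to (170,263). Contact began at a reading of about 48, so the tip is roughly 29 mm above the reported TCP. I'll continue down.

```bash
python3 -m crank '[{"x":0,"y":0,"z":0.4,"spin":0},{"x":0,"y":0,"z":0.4,"spin":0},{"x":0,"y":0,"z":0.4,"spin":0},{"x":0,"y":0,"z":0,"spin":0}]' 0;python3 snap.py g
```

```text
clock: 8.2
eef_pos: [497.6, -220.1, 31.7]
tool_rot: [-3.142, 0.002, -0.426]
force: [-0.1, 0.4, -1.1]
width: -0.2
[ 497.8 -220.2   31.9] [-0.6  1.2  0.6] 8.25
```

View pics/s_g.png

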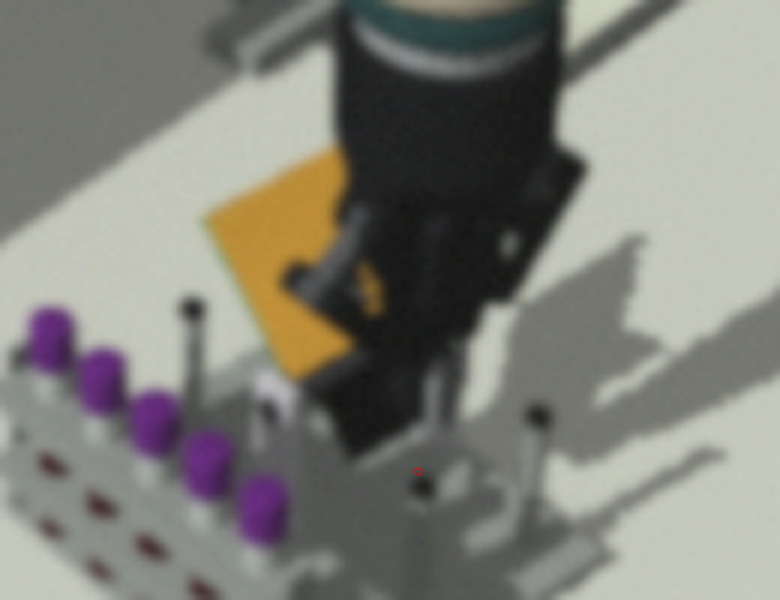

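```bash
python3 -m crank '[{"x":0,"y":0,"z":0.4,"spin":0},{"x":0,"y":0,"z":0.3,"spin":0},{"x":0,"y":0,"z":0,"spin":0}]' 0;python3 snap.py h
python3 - <<'E'
from h import *
from fit import s,mk
g=mk(s.x)
F=lambda P:((proj('side',P)-[280,100]+.5)*6).round(0).tolist()
for a in range(0,181,10): 
    r=np.radians(a); print(a,F([g(71*np.cos(r),33,75+71*np.sin(r)),g(71*np.cos(r),-33,75+71*np.sin(r))]))
E
```

```text
clock: 8.55
eef_pos: [498.1, -220.3, 25.1]
tool_rot: [3.142, 0.001, -0.426]
force: [-0.5, 0.5, 0.8]
width: -0.2
[ 498.2 -220.3   25.2] [ 0.7 -0.3  0.3] 8.6
0 [[166.0, 290.0], [299.0, 216.0]]
10 [[167.0, 266.0], [302.0, 191.0]]
20 [[173.0, 245.0], [308.0, 170.0]]
30 [[182.0, 228.0], [319.0, 153.0]]
40 [[195.0, 215.0], [333.0, 140.0]]
50 [[211.0, 208.0], [350.0, 132.0]]
60 [[230.0, 206.0], [369.0, 130.0]]
70 [[252.0, 210.0], [391.0, 133.0]]
80 [[275.0, 220.0], [415.0, 142.0]]
90 [[299.0, 235.0], [439.0, 156.0]]
100 [[323.0, 255.0], [463.0, 176.0]]
110 [[347.0, 280.0], [487.0, 200.0]]
120 [[368.0, 308.0], [508.0, 227.0]]
130 [[388.0, 339.0], [527.0, 258.0]]
140 [[404.0, 372.0], [543.0, 289.0]]
150 [[417.0, 405.0], [555.0, 322.0]]
160 [[426.0, 437.0], [563.0, 354.0]]
170 [[431.0, 468.0], [567.0, 384.0]]
180 [[431.0, 495.0], [566.0, 411.0]]
```

View pics/s_h.png

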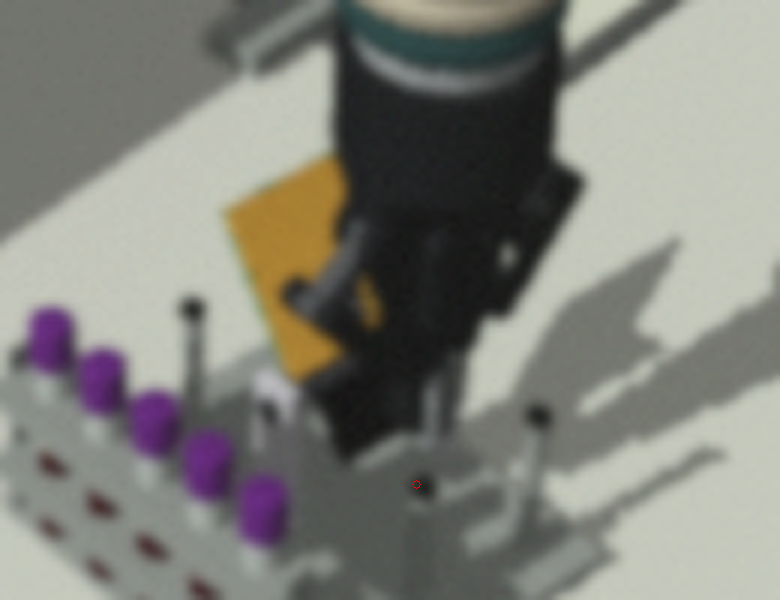

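The plate's left corner is at (224,211), so the flag is at about 57°. Next I'll lift clear, cross over to the +x side and come down behind the plate.

```bash
python3 -m crank '[{"x":0,"y":0,"z":-2,"spin":0},{"x":0,"y":0,"z":-3,"spin":0},{"x":0,"y":0,"z":-3.5,"spin":0},{"x":0,"y":0,"z":-3.5,"spin":0},{"x":0,"y":0,"z":0,"spin":0}]' 0;python3 -m crank '[{"x":3,"y":0.3,"z":0,"spin":0},{"x":4,"y":0,"z":0,"spin":0},{"x":3,"y":0,"z":0,"spin":0},{"x":2,"y":0,"z":0,"spin":0},{"x":0,"y":0,"z":0,"spin":0}]' 0;python3 snap.py i; python3 w.py 90 -5 86
```

```text
clock: 9.1
eef_pos: [501.6, -222.1, 150.0]
tool_rot: [-3.141, -0.009, -0.426]
force: [0.2, -0.7, 0.1]
width: 0.2
clock: 9.6
eef_pos: [608.4, -273.6, 144.3]
tool_rot: [3.141, -0.001, -0.426]
force: [-0.5, 0.1, 0.9]
width: -0.0
[ 606.4 -272.8  144.3] [0.3 0.5 0.2] 9.65
rack xyz 92.6 -7.1 144.3 t 9.65 rot [ 3.141e+00  1.000e-03 -4.260e-01] F [0.3 0.5 0.2] w -0.0
tool shift cm [-0.25 -0.21  5.83]
```

View pics/s_i.png

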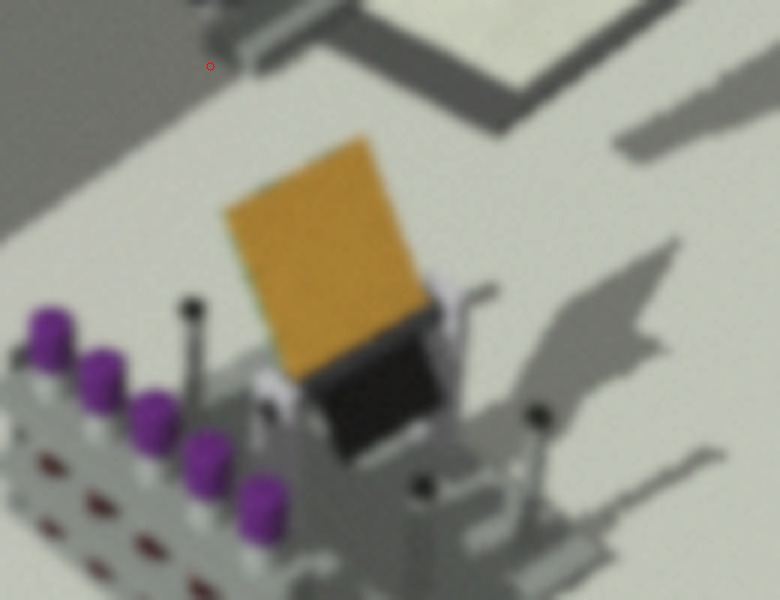

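The flag holds at about 57°, with corners at (225,210) and (362,137). I'll descend behind it and push.

```bash
python3 -m crank '[{"x":0,"y":0,"z":2.2,"spin":0},{"x":0,"y":0,"z":2.2,"spin":0},{"x":0,"y":-0.2,"z":2,"spin":0},{"x":-1,"y":0,"z":0,"spin":0},{"x":-1,"y":0,"z":0,"spin":0}]' 0;python3 -m crank '[{"x":-1,"y":0,"z":0,"spin":0},{"x":-0.7,"y":0,"z":0,"spin":0},{"x":0,"y":0,"z":0,"spin":0}]' 0;python3 snap.py j; python3 w.py 20 -5 86
```

```text
clock: 10.15
eef_pos: [586.6, -261.5, 80.2]
tool_rot: [-3.142, 0.004, -0.426]
force: [0.4, -0.3, 0.4]
width: -0.3
clock: 10.45
eef_pos: [571.9, -254.9, 81.6]
tool_rot: [-3.141, 0.002, -0.426]
force: [0.5, -1.1, 1.5]
width: 0.4
[ 573.  -255.3   81.8] [ 0.2 -1.   0.2] 10.5
rack xyz 55.0 -5.0 81.8 t 10.5 rot [-3.141  0.    -0.426] F [ 0.2 -1.   0.2] w 0.2
tool shift cm [-3.5  -0.   -0.42]
```

View pics/s_j.png

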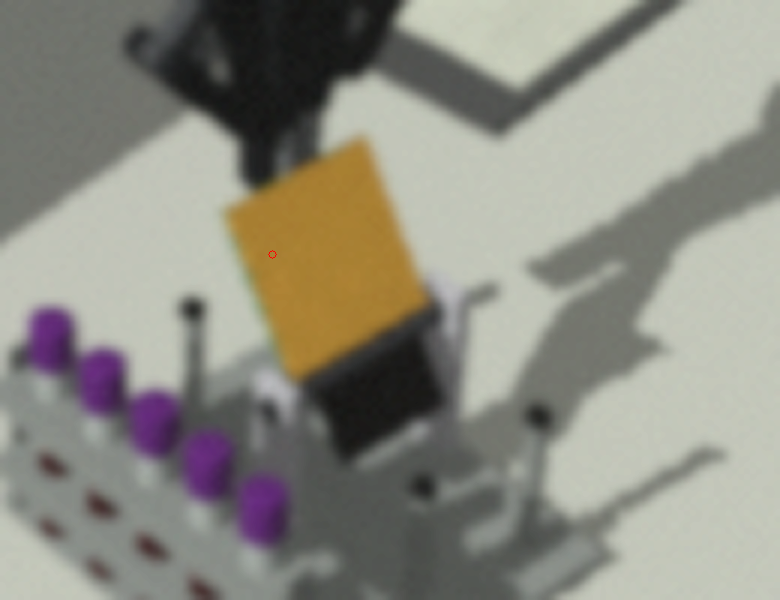

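The fingers are behind the plate, which still hasn't moved. Now I'll push toward -x.

```bash
python3 -m crank '[{"x":-0.7,"y":0,"z":0,"spin":0},{"x":-0.7,"y":0,"z":0,"spin":0},{"x":-0.7,"y":0,"z":0,"spin":0},{"x":-0.7,"y":0,"z":0,"spin":0},{"x":0,"y":0,"z":0,"spin":0}]' 0;python3 snap.py k; python3 w.py 20 -5 86
```

```text
clock: 11.0
eef_pos: [546.7, -243.5, 81.5]
tool_rot: [-3.141, 0.002, -0.426]
force: [0.2, 0.0, -0.3]
width: 0.0
[ 547.4 -243.7   81.6] [0.1 0.4 0.1] 11.05
rack xyz 26.9 -5.1 81.6 t 11.05 rot [-3.142e+00  1.000e-03 -4.260e-01] F [0.1 0.4 0.1] w -0.3
tool shift cm [-0.69 -0.01 -0.44]
```

View pics/s_k.png

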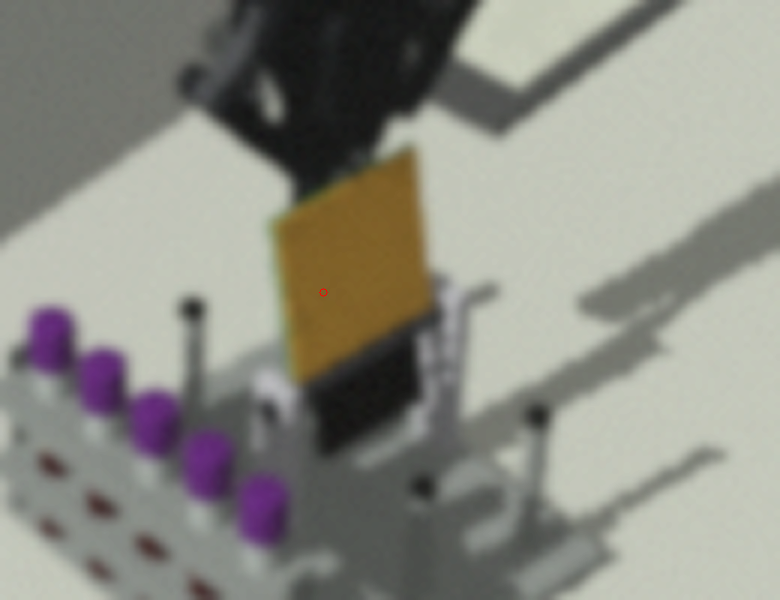

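```bash
python3 -m crank '[{"x":-0.8,"y":0,"z":0,"spin":0},{"x":-0.8,"y":0,"z":0,"spin":0},{"x":-0.8,"y":0,"z":0,"spin":0},{"x":-0.8,"y":0,"z":0,"spin":0},{"x":-0.8,"y":0,"z":0,"spin":0}]' 0;python3 -m crank '[{"x":0,"y":0,"z":0,"spin":0}]'; python3 snap.py l; python3 w.py -35 -5 65
```

```text
clock: 11.55
eef_pos: [511.1, -227.3, 81.7]
tool_rot: [-3.142, -0.0, -0.426]
force: [1.7, 0.7, 1.0]
width: -0.0
clock: 11.65
eef_pos: [510.1, -226.8, 81.6]
tool_rot: [-3.141, 0.002, -0.426]
force: [-0.5, 0.3, -0.7]
width: -0.1
[ 510.8 -227.2   81.6] [ 0.3  0.3 -0.4] 11.7
rack xyz -13.2 -5.1 81.6 t 11.7 rot [-3.141e+00  1.000e-03 -4.260e-01] F [ 0.3  0.3 -0.4] w 0.0
tool shift cm [-2.17 -0.01  1.67]
```

View pics/s_l.png

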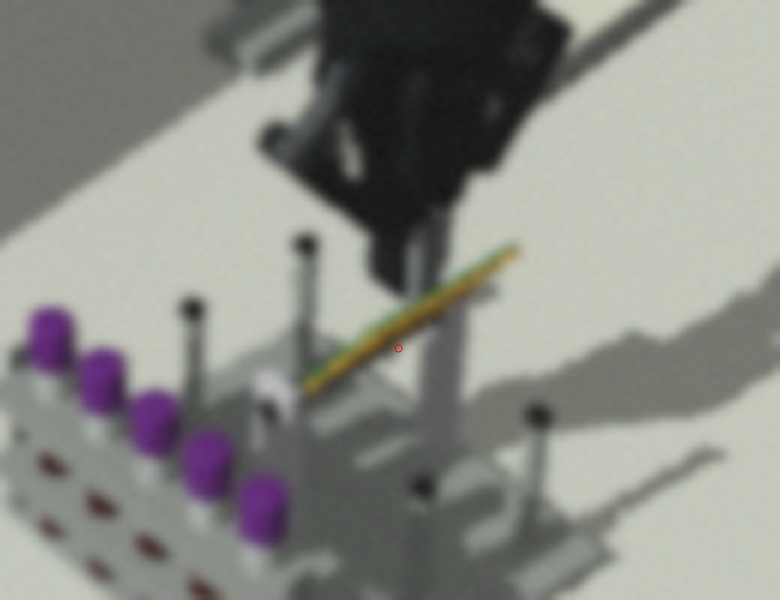

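The flag is edge-on to the camera, about 123°, with its right corner at (515,248). I'll go further over and down.

```bash
python3 -m crank '[{"x":-0.6,"y":0,"z":0,"spin":0},{"x":-0.6,"y":0,"z":0.2,"spin":0},{"x":-0.5,"y":0,"z":0.5,"spin":0},{"x":-0.5,"y":0,"z":0.6,"spin":0},{"x":-0.3,"y":0,"z":0.6,"spin":0}]' 0;python3 -m crank '[{"x":0,"y":0,"z":0,"spin":0}]'; python3 snap.py m; python3 w.py -38 -5 50
```

```text
clock: 12.2
eef_pos: [488.2, -216.9, 62.0]
tool_rot: [-3.142, 0.001, -0.426]
force: [0.6, -0.4, 0.3]
width: -0.3
clock: 12.3
eef_pos: [487.5, -216.6, 61.5]
tool_rot: [-3.142, 0.003, -0.426]
force: [-0.3, -0.6, -0.4]
width: -0.1
[ 488.1 -216.8   61.9] [-0.2  0.4  0.1] 12.35
rack xyz -38.2 -5.1 61.9 t 12.35 rot [-3.142e+00  2.000e-03 -4.260e-01] F [-0.2  0.4  0.1] w -0.1
tool shift cm [ 0.03 -0.01  1.19]
```

View pics/s_m.png

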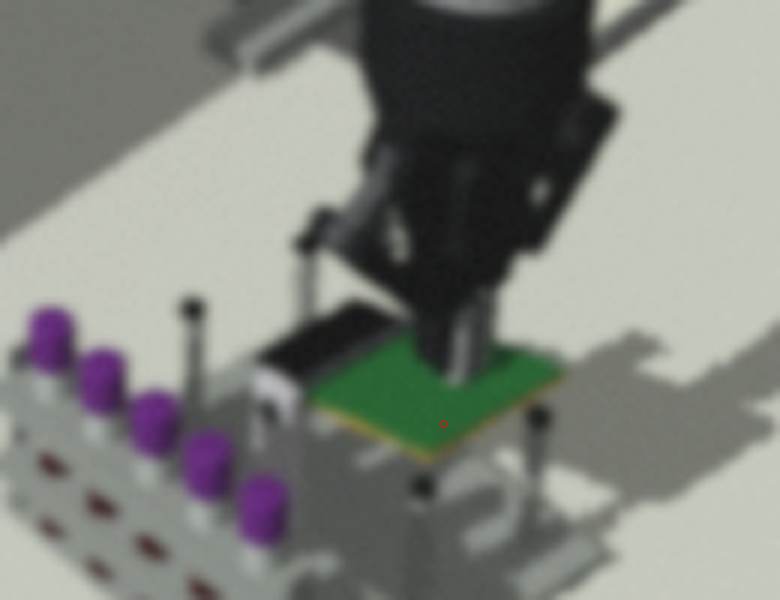

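Green face up, with corners at (430,460) and (567,373), so about 167°. I'll press it down in small steps and watch the force.

```bash
python3 -m crank '[{"x":0,"y":0,"z":0.4,"spin":0},{"x":0,"y":0,"z":0.4,"spin":0},{"x":0,"y":0,"z":0,"spin":0}]' 0;python3 -m crank '[{"x":0,"y":0,"z":0.2,"spin":0},{"x":0,"y":0,"z":0,"spin":0}]';python3 -m crank '[{"x":0,"y":0,"z":0.15,"spin":0},{"x":0,"y":0,"z":0,"spin":0}]'; python3 snap.py n
```

```text
clock: 12.65
eef_pos: [488.8, -217.1, 54.1]
tool_rot: [3.142, 0.001, -0.426]
force: [-0.5, -0.4, -0.3]
width: -0.0
clock: 12.85
eef_pos: [489.0, -217.2, 52.4]
tool_rot: [-3.142, 0.0, -0.426]
force: [-0.3, -0.6, 1.2]
width: -0.2
clock: 13.05
eef_pos: [489.0, -217.3, 51.1]
tool_rot: [-3.142, -0.0, -0.426]
force: [-0.9, -0.2, 1.1]
width: 0.3
[ 489.  -217.2   51.1] [-0.  -0.3 -0.8] 13.1
```

View pics/s_n.png

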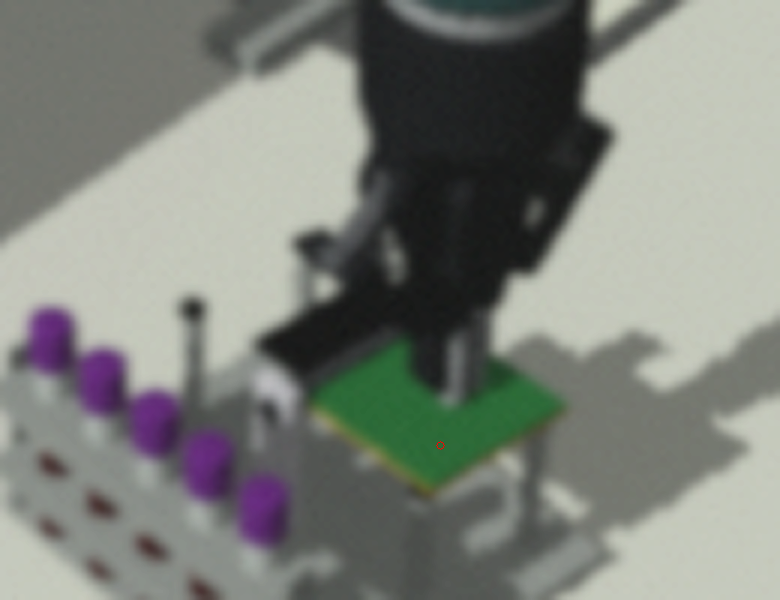

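Corners are now at (432,493) and (567,408), so about 179°. Two more small presses until I feel the rest.

```bash
python3 -m crank '[{"x":0,"y":0,"z":0.1,"spin":0},{"x":0,"y":0,"z":0,"spin":0}]';python3 -m crank '[{"x":0,"y":0,"z":0.1,"spin":0},{"x":0,"y":0,"z":0,"spin":0}]'; python3 w.py
```

```text
clock: 13.3
eef_pos: [489.0, -217.2, 50.1]
tool_rot: [-3.142, -0.0, -0.426]
force: [-0.1, 0.2, 0.0]
width: 0.1
clock: 13.5
eef_pos: [489.0, -217.3, 49.0]
tool_rot: [-3.142, -0.0, -0.426]
force: [-0.3, 0.3, -1.0]
width: -0.0
rack xyz -37.2 -5.1 49.0 t 13.5 rot [-3.142 -0.    -0.426] F [-0.3  0.3 -1. ] w -0.0
```

```bash
python3 -m crank '[{"x":0,"y":0,"z":0.1,"spin":0},{"x":0,"y":0,"z":0,"spin":0}]'; python3 w.py;  python3 -m crank '[{"x":0,"y":0,"z":-1,"spin":0},{"x":0,"y":0,"z":-3,"spin":0},{"x":0,"y":0,"z":-4,"spin":0},{"x":0,"y":0,"z":-4,"spin":0},{"x":0,"y":0,"z":-2,"spin":0}]'; python3 -m crank '[{"x":0,"y":3,"z":0,"spin":0},{"x":0,"y":4.5,"z":0,"spin":0},{"x":0,"y":4.5,"z":0,"spin":0},{"x":0,"y":4.5,"z":0,"spin":0},{"x":0,"y":3,"z":0,"spin":0}]'; python3 -m crank '[{"x":0,"y":0,"z":0,"spin":0},{"x":0,"y":0,"z":0,"spin":0},{"x":0,"y":0,"z":0,"spin":0},{"x":0,"y":0,"z":0,"spin":0}]'; python3 snap.py o
python3 - <<'E'
from h import *
for n in('top','side'): cv2.imwrite(f'pics/{n}9.png',vision.get_image(n))
E
```

```text
clock: 13.7
eef_pos: [489.0, -217.3, 48.4]
tool_rot: [-3.141, -0.0, -0.426]
force: [-1.2, 0.5, 3.3]
width: 0.0
rack xyz -37.2 -5.1 48.4 t 13.7 rot [-3.141 -0.    -0.426] F [-1.2  0.5  3.3] w 0.0
clock: 14.2
eef_pos: [490.5, -218.1, 192.0]
tool_rot: [-3.141, -0.005, -0.427]
force: [0.5, -0.3, -0.2]
width: 0.1
clock: 14.7
eef_pos: [406.1, -398.3, 188.9]
tool_rot: [3.14, -0.001, -0.43]
force: [0.8, -0.0, 0.1]
width: -0.2
clock: 15.1
eef_pos: [409.4, -393.2, 188.2]
tool_rot: [-3.141, -0.0, -0.424]
force: [0.5, -0.2, 0.0]
width: 0.3
[ 409.3 -393.4  188.2] [-0.4 -0.1  0.3] 15.15
```

View pics/s_o.png

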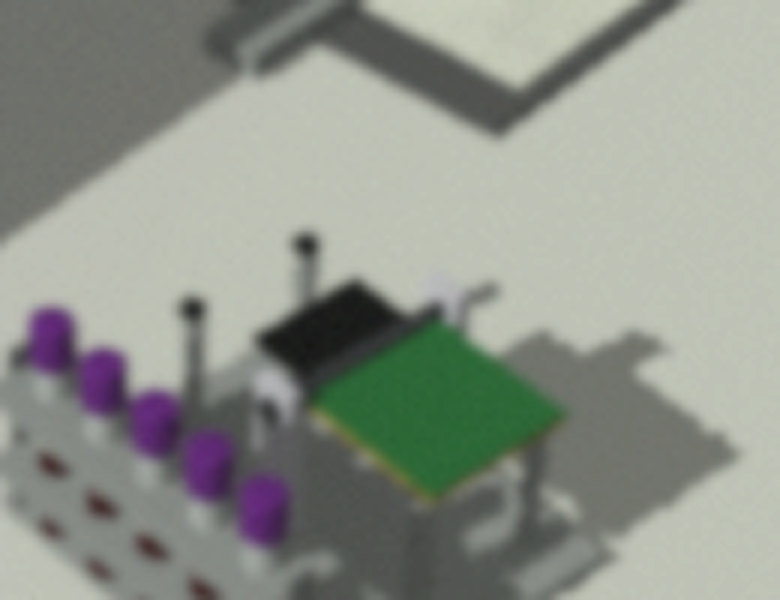

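View pics/top9.png

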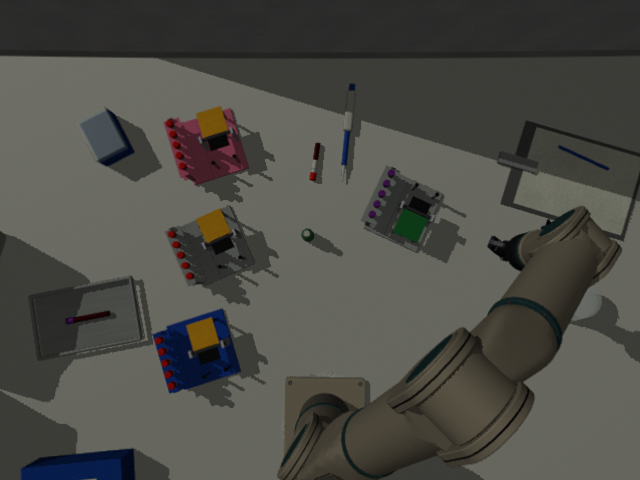

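View pics/side9.png

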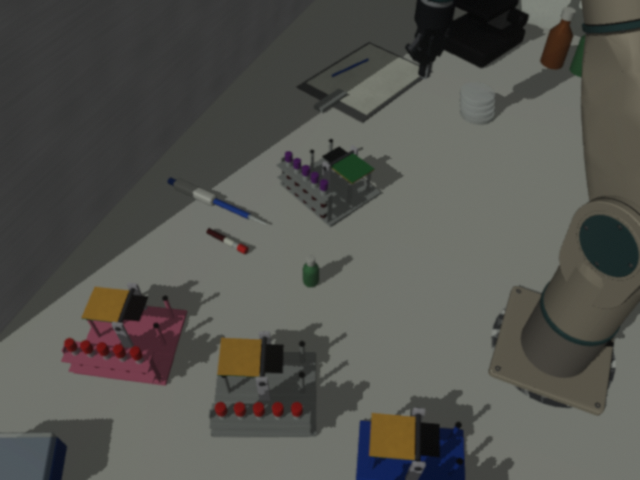

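Green is up and flat: the corners at (435,500) and (565,412) match 180°. The red flag, dropper (307,235), tube and pipette are unchanged, and the arm is clear with no force. Handing in.

Run:
```python
from cell import ctrl
s=ctrl.read_state(); print(s['clock'],s['force'].round(1),abs(s['qd']).max())
print(ctrl.finish_job())
```

```text
15.25 [ 0.8 -0.4 -0.2] 0.004755643939315178
the job is handed in; nothing more can be done
None
```

I turned the purple rack's flag over and handed the job in at about 15.3 s; no verdict was reported. With the fingers shut, I pressed the tab to raise the flag to about 57°, pushed the plate over from the +x side, and pressed it flat.

**Flag:** the last side picture shows the plate green face up. Its corners match a flat flag (180°) to within about a degree.

**Contact force:** the highest reading I saw was about 3.5 N, when the plate met its rests at the end. Readings came only at the end of each call, so short peaks in between were not seen.

**Surroundings:** the red, pink and blue flags are still yellow face up. The dropper, tube and pipette look unchanged in both pictures, judged by eye rather than measured. The arm ended away from the rack and nearly at rest, with the force back at noise level.

**What disagreed:** in the pictures, the shut fingertips stood about 27–29 mm higher than the reported TCP position. The contact heights agreed with that, since the tab started to move at a reading of about 48 mm instead of 77 mm. I didn't find the cause, so I worked to the seen fingertip and checked each step in the side picture.

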